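Load the polisher and jog it

TASK

The magnetic polisher has been left running forward: set its three-position toggle to the centre off detent, then lift off the bowl's lid and lay it flat on the leather pad. Lift every casting out of the wooden bin and put them all in the polisher's bowl, and put the lid back on, fully seated, all with the switch off. Then run the polisher in reverse (toggle thrown to the side opposite to the one you found it on) for about two seconds and leave it at centre off, with the lid on, all castings inside and the other things on the bench undisturbed.

Things in the scene. Friction and masses are not known exactly. Their poses are not given: they have to be found in the camera images.
- polisher: magnetic polisher, fixed: round grey base of 210 mm diameter, 75 mm high, with a round open white bowl on top (outer diameter 180, inner 172 mm; inner floor 80 mm and rim 145 mm above the bench). Origin at the centre of its underside on the bench, z up; its yaw does not matter
- bowl_rim (a point): centre of the bowl's mouth, at rim height (145 mm above the bench); the bowl is 65 mm deep inside
- bowl_floor (a point): centre of the bowl's inner floor
- lid_knob (a point): loose grey lid, 160 g; this point is mid-knob on its axis (z). Black knob: upright, 25 mm diameter, its top 16 mm above this point. Disc: 190 mm diameter, its top 18 and underside 24 mm below the point; under it a spigot, 160 mm diameter, 8 mm deep, drops into the bowl. Point seated: 169 mm above the bench, over the bowl centre; on the pad: 36 mm above the bench
- pad_top (a point): centre of the top face of the brown leather pad, fixed, 170 x 170 x 4 mm, flat on the bench
- switch_box: grey metal switch box, fixed, 85 mm along its x, 105 mm along its y, 50 mm high; origin at the centre of its underside, z up. The toggle on its top swings along the box's y axis; a slot and, at the middle of it, one short dark mark show the centre position
- toggle_pivot (a point): pivot of the toggle, on the box's vertical centre line, 45 mm above the bench
- toggle_ball (a point): centre of the black ball (22 mm diameter) at the toggle's end, 60 mm from the pivot on a steel rod of 9 mm diameter; upright it is 105 mm above the bench
- toggle (a joint): toggle angle, rad: 0 upright = off, +0.39 leaning to the box's +y = forward (as found), -0.39 = reverse. Ball at pivot + 60 mm x (sin along box y, cos up). Spring detents at -0.39, 0, +0.39; let go, it snaps to the centre only from within about 0.18 rad of upright, else to that side. 1 to 4 N at the ball moves it
- bin: open wooden parts bin, fixed, outside 240 mm along its x, 200 mm along its y, 40 mm high, walls and floor 5 mm thick; origin at the centre of its underside, z up
- casting1_c (a point): a casting: square cast-metal napkin ring, outside 36 x 36 mm, 26 mm high, with 4 mm thick walls and an open square hole along its z; 70 g; 2 to 4 of the four are there. This point is its centre, half-way up; x and y are square to its outer faces, z along the hole
- casting2_c (a point): a casting: square cast-metal napkin ring, outside 36 x 36 mm, 26 mm high, with 4 mm thick walls and an open square hole along its z; 70 g; 2 to 4 of the four are there. This point is its centre, half-way up; x and y are square to its outer faces, z along the hole
- casting3_c (a point): a casting: square cast-metal napkin ring, outside 36 x 36 mm, 26 mm high, with 4 mm thick walls and an open square hole along its z; 70 g; 2 to 4 of the four are there. This point is its centre, half-way up; x and y are square to its outer faces, z along the hole
- casting4_c (a point): a casting: square cast-metal napkin ring, outside 36 x 36 mm, 26 mm high, with 4 mm thick walls and an open square hole along its z; 70 g; 2 to 4 of the four are there. This point is its centre, half-way up; x and y are square to its outer faces, z along the hole
- jar: bystander, to be left alone: closed jar, 50 mm diameter, 70 mm high; origin at the centre of its underside
- cup: bystander, to be left alone: small blue cup, 60 mm diameter, 60 mm high; origin at the centre of its underside
Mind the look-alikes: they are no part of the job. What is shaped like the part that bears lid_knob but pink or purple is not meant.

How it is judged (in metres and radians):
On the way, in this order (a step that is already met when the one before it is completed fails the run):
1. toggle at centre off, lid still on (value of joint toggle between -0.08 and 0.08 rad and horizontal distance between lid_knob and bowl_rim below 0.03 m), for 0.3 s.
2. lid laid flat on the leather pad, switch off (horizontal distance between lid_knob and pad_top below 0.06 m and height (world z) of lid_knob below 0.05 m and value of joint toggle between -0.08 and 0.08 rad and contact force between the fingers and lid below 0.3 N and angle between lid_knob's own z axis and vertical below 0.1 rad), for 0.2 s.
3. all castings in the bowl and let go, lid still off, switch off (horizontal distance between each of casting1_c, casting2_c, casting3_c, casting4_c and bowl_rim below 0.082 m and z of casting1_c in the frame of polisher between 0.08 and 0.14 m and z of casting2_c in the frame of polisher between 0.08 and 0.14 m and z of casting3_c in the frame of polisher between 0.08 and 0.14 m and z of casting4_c in the frame of polisher between 0.08 and 0.14 m and value of joint toggle between -0.08 and 0.08 rad and horizontal distance between lid_knob and bowl_rim above 0.1 m and contact force between the fingers and casting1 below 0.3 N and contact force between the fingers and casting2 below 0.3 N and contact force between the fingers and casting3 below 0.3 N and contact force between the fingers and casting4 below 0.3 N), for 0.2 s.
4. lid seated on the bowl and let go, switch off, castings inside (horizontal distance between lid_knob and bowl_rim below 0.012 m and z of lid_knob in the frame of polisher between 0.163 and 0.175 m and angle between lid_knob's own z axis and vertical below 0.06 rad and value of joint toggle between -0.08 and 0.08 rad and horizontal distance between each of casting1_c, casting2_c, casting3_c, casting4_c and bowl_rim below 0.082 m and z of casting1_c in the frame of polisher between 0.08 and 0.14 m and z of casting2_c in the frame of polisher between 0.08 and 0.14 m and z of casting3_c in the frame of polisher between 0.08 and 0.14 m and z of casting4_c in the frame of polisher between 0.08 and 0.14 m and contact force between the fingers and lid below 0.3 N), for 0.2 s.
5. toggle in reverse for a second or more, lid on (value of joint toggle below -0.31 rad and horizontal distance between lid_knob and bowl_rim below 0.012 m and z of lid_knob in the frame of polisher between 0.163 and 0.175 m and angle between lid_knob's own z axis and vertical below 0.06 rad and horizontal distance between each of casting1_c, casting2_c, casting3_c, casting4_c and bowl_rim below 0.082 m and z of casting1_c in the frame of polisher between 0.08 and 0.14 m and z of casting2_c in the frame of polisher between 0.08 and 0.14 m and z of casting3_c in the frame of polisher between 0.08 and 0.14 m and z of casting4_c in the frame of polisher between 0.08 and 0.14 m), for 1 s.
At the end, for the whole second after the job is handed in: toggle within 0.08 rad of upright (centre off); lid seated on the bowl (knob within 12 mm of the bowl's axis, at its seated height to 6 mm, level to 0.06 rad); every casting inside the bowl below the rim; all at rest and released (value of joint toggle between -0.08 and 0.08 rad and horizontal distance between lid_knob and bowl_rim below 0.012 m and z of lid_knob in the frame of polisher between 0.163 and 0.175 m and angle between lid_knob's own z axis and vertical below 0.06 rad and horizontal distance between each of casting1_c, casting2_c, casting3_c, casting4_c and bowl_rim below 0.082 m and z of casting1_c in the frame of polisher between 0.08 and 0.14 m and z of casting2_c in the frame of polisher between 0.08 and 0.14 m and z of casting3_c in the frame of polisher between 0.08 and 0.14 m and z of casting4_c in the frame of polisher between 0.08 and 0.14 m); the robot touches nothing.
It fails at once if the jar is shoved or knocked over (moved more than 30 mm) (distance of jar from where it was at the start of the episode above 0.03 m).
It fails at once if the blue cup is shoved or knocked over (moved more than 30 mm) (distance of cup from where it was at the start of the episode above 0.03 m).
Of casting1, casting2, casting3, casting4 only 2 to 4 are there at a start; the rules pass over those that are not, and their reading is None.
At some moment in a run one of casting1, casting2, casting3, casting4 may be knocked a few centimetres aside while the robot is not near it.
Once in a run the grip may slacken for a moment while it holds something.
It also fails if it takes over 210 s, if anything falls off the work surface, if the arm or the gripper's body presses on something with over 40 N, if the wrist force passes 120 N, or if a joint passes its speed limit or range.

ROBOT

A 7-joint arm with a two-finger parallel gripper is mounted at the origin on the work surface. World frame = base frame: x ahead of the robot, y to its left, z up, the work surface at z = 0. Lengths are in m, angles in degrees, forces in N, time in s.
With the tool pointing down it reaches from about 0.4 to 0.875 m from the base axis. Payload 4.4 kg.
Tool frame: the origin (TCP) lies on the centre line of the jaws, within the pads' length; the fingertips stand 22 mm ahead of it and the grasp point (between the pads) lies 3 mm ahead of it; z points along the fingers, y is the line along which they close (so a half turn about z gives the same grasp; the last joint's range is limited). The gripper opens to 85 mm and grips with 20 to 120 N. Pads are 22 mm wide; open, the fingers measure 114 mm over their backs; the gripper's body (76 mm by 85 mm) begins 54 mm behind the grasp point. The pads swing forward as they close: fully open they stand 13 mm farther back than shut.
Start: joints at [-68.342, 36.005, 2.206, 86.941, -1.547, 57.084, -1.146], TCP at [0.279, 0.587, 0.253] pointing down, gripper open.
Joint ranges: [-175.42, 175.42], [-21.48, 121.26], [-71.46, 75.88], [10.55, 141.38], [-63.04, 243.04], [13.31, 113.54], [-168.57, 168.57]. Speed limits (degrees/s): [147.25, 147.25, 180, 180, 180, 180, 180].

INTERFACE

Orientations are given as [roll, pitch, yaw] about the fixed x, y, z axes, in that order (R = Rz(yaw) Ry(pitch) Rx(roll)).
In Python, from plant import * gives the robot as it stands.
- The arm moves only by the tool move_arm, never from a script. Its argument "series" is a list of rows, each a list of 3 entries, a list of its own where there are three numbers: the shift along the tool's x, y, z as a fraction of full scale, then the turn, a rotation vector about the tool's x, y, z as a fraction of full scale, then the opening, from 0 (shut) to 1 (fully open). A call has 1 to 12 rows; each row is the pose to reach, as a shift and turn from the pose commanded when the call began, along the tool's axes at that moment; what a row does not reach only later rows make up. Full scale, the value 1, is 15 cm for a shift and 0.5 rad for a turn. A row lasts 1/12 s, in which the tool goes at most 41.7 mm and 7.16 degrees, less where a joint would pass 70% of its speed; a pose out of reach is approached as far as the arm can. A call with a number of a shift or a turn outside -1 to 1 is refused whole. A call with a gripper value outside its range is refused whole. The fingers move at their own pace and stop on an object; "newtons" is the grip in N (left out, the last holds). Time passes only in rows, so rows that repeat a pose let the fingers close. It gives the time, the measured TCP pose, the force, the opening and the grip force at its end, in the units of the state.
- read_state(): the state, without advancing time (a new reading comes with each control period).
- read_camera(name): name is "scene" or "top"; returns a dict with "pixels" (384x512x3 uint8, red, green, blue), "depth" (384x512 float32, m along the optical axis (not along the pixel's ray), 0 where there is no reading), "mtx" (3x3 intrinsics, pixels), "eye" and "attitude" of the camera in the world. Camera axes: x right, y down, z forward; pixel columns grow to the right and rows downward; lengths in m; the calibration is good to about 2 mm. A picture is of the moment at which its call begins.
- hand_in(): hands the job in; it is judged then, once.
The state is a dict: "t": time; "joints": joint angles; "joint_velocities": joint speeds; "tau": joint torques, N m; "eef_pos": TCP position; "tcp_rot": TCP orientation; "ft_force": force on the tool from outside, world axes, zero at the start; "moment": the same for the moment, N m; "finger_gap": finger opening in m; "gripper_force": force on a finger pad.
Only numpy, scipy, OpenCV 4.12 (cv2) and the standard library are available. Lean on these libraries where they do the work, as an engineer would, in place of code of your own. Each camera call takes 0.05 s, during which the arm holds its last target. There are 200 camera calls.

## Working session

There is one attempt and no reset: what is moved stays moved. The work goes in short steps, Python scripts to look and compute and a tool call to move; the robot and the scene stay as the last step left them, time stands still between calls to the robot, and variables do not carry over. Pictures are saved under pics/ and viewed, at most 14 in all, crops included, and the job is handed in when it is done.

Besides the shell and the picture viewer there is one more tool, called after "Request:" as name([rows], argument=value, ...), one row to a line, values as JSON. move_arm: Moves the arm, as the interface text tells. Its arguments: {"type":"object","properties":{"series":{"type":"array"},"newtons":{"type":"number"}},"required":["series"]}

```bash
mkdir -p pics; ls
cat > h.py <<'E'
from plant import *
import numpy as np, cv2
from scipy.spatial.transform import Rotation as R
def cam(n):
    c=read_camera(n); c['K']=np.array(c['mtx']); c['e']=np.array(c['eye']); a=np.array(c['attitude'])
    c['R']=a if a.shape==(3,3) else R.from_euler('xyz',a,degrees=True).as_matrix()
    return c
def cloud(c):
    d=c['depth']; v,u=np.mgrid[0:d.shape[0],0:d.shape[1]]
    K=c['K']; p=np.dstack([(u-K[0,2])/K[0,0]*d,(v-K[1,2])/K[1,1]*d,d])
    P=p@c['R'].T+c['e']; P[d==0]=np.nan
    return P
def ray(c,u,v,z):
    r=c['R']@np.linalg.solve(c['K'],[u,v,1.]); return c['e']+r*(z-c['e'][2])/r[2]
def save(c,n): cv2.imwrite('pics/'+n+'.png',c['pixels'][:,:,::-1])
E
python3 - <<'E'
from h import *
for n in('scene','top'):
    c=cam(n); print(n,c['attitude'],c['e'],c['K'].tolist()); save(c,n+'0')
    np.savez('/tmp/'+n,**{k:c[k] for k in('pixels','depth','K','e','R')})
print(read_state())
E
```

```text
pics
scene [-133.16910521    0.42533728   82.53745281] [ 1.50124083 -0.14112312  1.09730748] [[482.6771231668531, 0.0, 259.3784953530942], [0.0, 482.6771231668531, 191.410832019312], [0.0, 0.0, 1.0]]
top [-169.72489889   -0.4463709   -88.64573215] [ 0.26242745 -0.0140568   1.30078478] [[359.3750332864762, 0.0, 258.69579021618136], [0.0, 359.3750332864762, 188.80172213455583], [0.0, 0.0, 1.0]]
{'t': 0.1, 'joints': array([-68.34182155,  36.05403834,   2.20517379,  86.98978576,
        -1.54634664,  57.08365836,  -1.14694098]), 'joint_velocities': array([-0.00292981, -0.07386659,  0.13541339, -0.18516416,  0.05060217,
       -0.00820166, -0.07625607]), 'tau': array([ 2.54639948e-03, -5.64531791e+01,  1.23015549e+00, -1.93973333e+01,
        1.12161494e-02,  5.36556967e-03, -1.31272465e-06]), 'eef_pos': array([0.27887208, 0.58656519, 0.25247973]), 'tcp_rot': array([-1.79902302e+02,  2.97578434e-03,  1.54569114e+02]), 'ft_force': array([0.14528872, 0.76973122, 0.6139905 ]), 'moment': array([ 0.00566843,  0.02181378, -0.014724  ]), 'gripper_force': 0.0, 'finger_gap': 0.08512798009311512}
```

View pics/scene0.png

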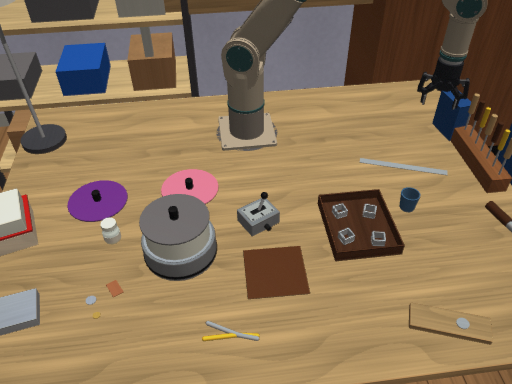

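View pics/top0.png

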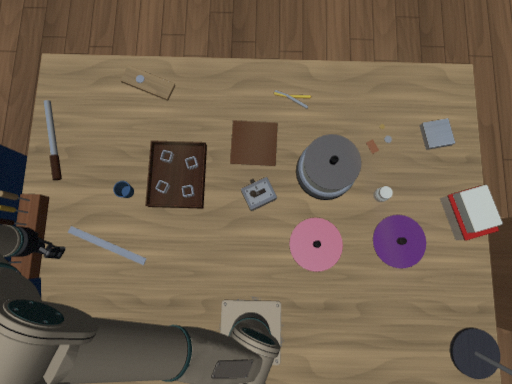

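The scene view shows the grey lid on the polisher (175,213 px), the switch box (258,213), the pad (275,272), the bin with four castings (358,223), the jar (110,230) and the cup (409,199). The pink (190,186) and purple (97,197) lids are decoys. The top view shows the lid at (333,160), the box at (259,194), the pad at (254,143) and the bin at (177,175).

```bash
cat > m.py <<'E'
from h import *
def rects(c,mask,z,amin,amax=1e9):
    out=[]
    for k in cv2.findContours(mask.astype(np.uint8),cv2.RETR_EXTERNAL,cv2.CHAIN_APPROX_NONE)[0]:
        if not amin<=cv2.contourArea(k)<=amax: continue
        q=np.array([ray(c,*p[0],z)[:2] for p in k]); r=cv2.minAreaRect((q*1000).astype(np.float32))
        out.append((np.round(r[0],1),np.round(r[1],1),round(r[2],1),np.round(k.reshape(-1,2).mean(0))))
    return out
def box(c,u0,v0,u1,v1):
    m=np.zeros(c['pixels'].shape[:2],bool); m[v0:v1,u0:u1]=1; return m
E
python3 - <<'E'
from m import *
for n,bx in(('top',dict(bin=(140,135,215,215),box=(238,172,280,214),lid=(290,130,366,202),pad=(225,115,285,172))),('scene',dict(bin=(315,185,405,260),box=(232,188,285,236),lid=(135,190,222,275),pad=(238,240,312,300)))):
    c=dict(np.load(f'/tmp/{n}.npz')); P=cloud(c); z=P[...,2]; px=c['pixels'].astype(int); hsv=cv2.cvtColor(c['pixels'],cv2.COLOR_RGB2HSV)
    print(n)
    b=box(c,*bx['bin'])
    print('cast',*rects(c,b&(px.min(2)>95)&(hsv[...,1]<60),.031,10),sep='\n ')
    print('binrim',rects(c,b&(hsv[...,2]<95),.04,500))
    print('pad',rects(c,box(c,*bx['pad'])&(hsv[...,2]<125)&(hsv[...,1]>100),.004,500))
    b=box(c,*bx['box']); print('box z',np.nanpercentile(z[b],[50,90,99]))
    print('boxtop',rects(c,b&(abs(z-.05)<.012),.05,100))
    q=P[b&(z>.085)]; print('ball',len(q),np.nanmedian(q,0),q.max(0) if len(q) else 0,q.min(0) if len(q) else 0)
    b=box(c,*bx['lid']); q=P[b&(z>.175)]; print('knob',len(q),np.nanmedian(q,0),q.max(0),q.min(0))
    m=b&(abs(z-.151)<.007); 
    k=max(cv2.findContours(m.astype(np.uint8),0,1)[0],key=cv2.contourArea); g=np.array([ray(c,*p[0],.151)[:2]*1000 for p in k],np.float32)
    print('disc',cv2.minEnclosingCircle(g),cv2.fitEllipse(g))
    im=c['pixels'][bx['box'][1]:bx['box'][3],bx['box'][0]:bx['box'][2]]; i2=c['pixels'][bx['bin'][1]:bx['bin'][3],bx['bin'][0]:bx['bin'][2]]
    f=lambda i:cv2.resize(i,(400,300),interpolation=cv2.INTER_CUBIC)
    try: S=np.vstack([S,np.hstack([f(im),f(i2)])])
    except NameError: S=np.hstack([f(im),f(i2)])
cv2.imwrite('pics/crop.png',S[:,:,::-1])
E
```

```text
top
cast
 (array([480.3, 238.1]), array([39.9, 35.8]), 3.5, array([187., 190.]))
 (array([494.9, 331. ]), array([34.4, 38.5]), 67.7, array([161., 186.]))
 (array([587.1, 231. ]), array([37. , 37.7]), 20.7, array([191., 162.]))
binrim [(array([538.2, 278.1]), array([206. , 243.7]), 89.9, array([176., 175.]))]
pad [(array([674.2,   5.3]), array([169.8, 169.5]), 88.1, array([253., 143.]))]
box z [0.00410316 0.05363957 0.10825802]
boxtop [(array([475.6, -17.5]), array([ 85.4, 104.9]), 26.9, array([258., 193.]))]
ball 32 [0.46536795 0.00233047 0.10862925] [0.4748269  0.01087993 0.11409365] [ 0.45702861 -0.00620845  0.10439294]
knob 52 [ 0.56903024 -0.25759066  0.18492893] [ 0.5818778  -0.2458453   0.19045537] [ 0.55907463 -0.2710302   0.17519384]
disc ((570.4596557617188, -258.6296691894531), 94.791015625) ((570.4891357421875, -258.2383117675781), (185.87867736816406, 186.69235229492188), 78.5904312133789)
scene
cast
 (array([611.5, 319.7]), array([37.7, 38.9]), 72.9, array([379., 236.]))
 (array([588.9, 229.5]), array([38.9, 39.3]), 19.1, array([346., 234.]))
 (array([497.7, 327.7]), array([37.9, 40.1]), 67.1, array([370., 209.]))
 (array([483.7, 236.5]), array([38. , 39.5]), 16.0, array([340., 208.]))
binrim [(array([557.4, 273.5]), array([208.9, 267.1]), 89.5, array([359., 225.]))]
pad [(array([674.5,   3. ]), array([170.7, 171.4]), 88.2, array([275., 273.]))]
box z [0.00189887 0.05103935 0.10275447]
boxtop [(array([482.5, -20.5]), array([ 90.8, 106.6]), 28.0, array([258., 211.]))]
ball 46 [ 4.69823724e-01 -8.73510363e-05  1.04008632e-01] [0.47566371 0.01036131 0.1114331 ] [ 0.45841492 -0.00900896  0.08506612]
knob 65 [ 0.57140077 -0.25900279  0.18247415] [ 0.58441657 -0.24826804  0.1859208 ] [ 0.5558388  -0.27195619  0.17512022]
disc ((572.0025634765625, -260.445068359375), 96.33002471923828) ((571.8253784179688, -259.90863037109375), (186.265380859375, 188.64627075195312), 95.02191162109375)
```

View pics/crop.png

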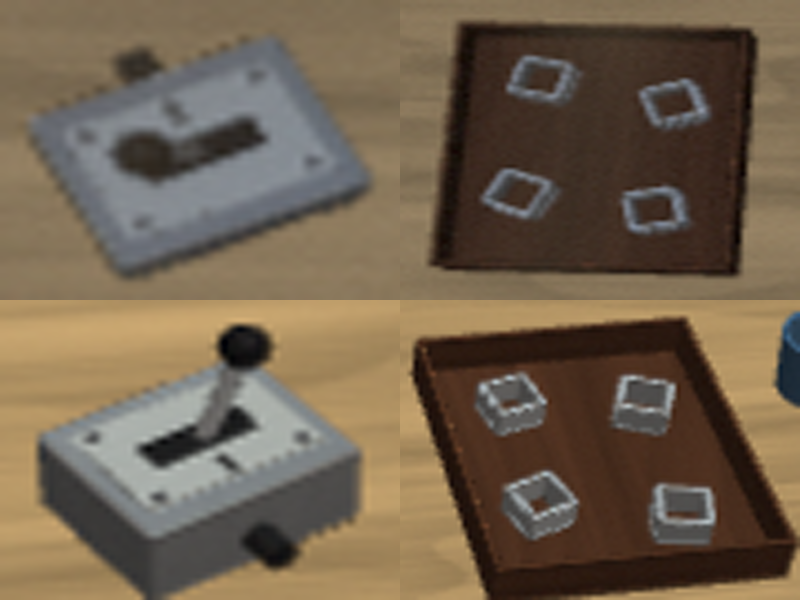

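The crops show the toggle leaning to world +y: box centre (476,-18) mm, swing axis at yaw 27°. The bin holds four castings, each with a clear outline.

```bash
cat > plan.py <<'E'
from h import *
import sys
# args: triples of waypoints x,y,z,yaw ; prints calls
def plan(*wps):
    s=read_state(); p=np.array(s['eef_pos']); r=R.from_euler('xyz',s['tcp_rot'],degrees=True)
    print('now',np.round(p,4),np.round(s['tcp_rot'],1),'j7',round(s['joints'][6]),'gap',round(s['finger_gap'],4),'t',round(s['t'],1))
    for x,y,z,yaw in wps:
        q=np.array([x,y,z])
        cand=[R.from_euler('xyz',[180,0,yaw],degrees=True)]
        g=cand[0]; rv=(r.inv()*g).as_rotvec()
        d=r.inv().apply(q-p)
        n=1
        while True:  # split
            ok=np.linalg.norm(rv)/n<=.499
            pp,rr,rows=p,r,[]
            for i in range(n):
                pn=p+(q-p)*(i+1)/n; rn=r*R.from_rotvec(rv*(i+1)/n)
                sh=rr.inv().apply(pn-pp)/.15; ok&=abs(sh).max()<=1
                tn=(rr.inv()*rn).as_rotvec()/.5
                rows.append((np.round(sh,3).tolist(),np.round(tn,3).tolist())); pp,rr=pn,rn
            if ok: break
            n+=1
        for a in rows: print(' ',a[0],a[1], 'rows>=%d'%np.ceil(max(np.linalg.norm(a[0])*.15/.0417,np.linalg.norm(a[1])*.5/.125)))
        print(' -- at',x,y,z,yaw); p,r=q,g
if __name__=='__main__': plan(*[tuple(map(float,a.split(','))) for a in sys.argv[1:]])
E
python3 plan.py .4756,-.0175,.25,26.9 .4756,-.0175,.098,26.9
```

```text
now [0.2789 0.5866 0.2525] [-179.9    0.   154.6] j7 -1 gap 0.0851 t 0.1
  [-0.583, -0.615, 0.004] [-0.0, 0.001, 0.891] rows>=4
  [-0.791, -0.304, 0.004] [-0.0, 0.001, 0.891] rows>=4
  [-0.844, 0.067, 0.004] [-0.0, 0.001, 0.891] rows>=4
  [-0.733, 0.424, 0.003] [-0.0, 0.001, 0.891] rows>=4
  [-0.478, 0.699, 0.003] [-0.0, 0.001, 0.891] rows>=4
 -- at 0.4756 -0.0175 0.25 26.9
  [-0.0, -0.0, 0.507] [0.0, 0.0, 0.0] rows>=2
  [-0.0, -0.0, 0.507] [0.0, 0.0, 0.0] rows>=2
 -- at 0.4756 -0.0175 0.098 26.9
```

Request:
move_arm([
  [[-0.29,-0.31,0],[0,0,0.45],1],
  [[-0.583,-0.615,0.004],[0,0,0.891],1],
  [[-0.583,-0.615,0.004],[0,0,0.891],1],
  [[-0.583,-0.615,0.004],[0,0,0.891],1],
  [[-0.583,-0.615,0.004],[0,0,0.891],1],
], newtons=40)

```text
t: 0.52
eef_pos: [0.32, 0.4629, 0.2527]
tcp_rot: [-179.9, 0.1, 128.6]
ft_force: [-0.8, 0.2, -0.6]
finger_gap: 0.0855
gripper_force: 0.0
```

Request:
move_arm([
  [[-0.791,-0.304,0.004],[0,0,0.891],1],
  [[-0.791,-0.304,0.004],[0,0,0.891],1],
  [[-0.791,-0.304,0.004],[0,0,0.891],1],
  [[-0.791,-0.304,0.004],[0,0,0.891],1],
])

```text
t: 0.85
eef_pos: [0.36, 0.338, 0.2521]
tcp_rot: [-179.9, 0.3, 102.8]
ft_force: [-0.8, -1.1, -0.3]
finger_gap: 0.0853
gripper_force: 0.0
```

Request:
move_arm([
  [[-0.844,0.067,0.004],[0,0,0.891],1],
  [[-0.844,0.067,0.004],[0,0,0.891],1],
  [[-0.844,0.067,0.004],[0,0,0.891],1],
  [[-0.844,0.067,0.004],[0,0,0.891],1],
])

```text
t: 1.18
eef_pos: [0.3993, 0.2178, 0.2518]
tcp_rot: [179.9, 0.2, 77.3]
ft_force: [0.3, -0.9, -0.9]
finger_gap: 0.0856
gripper_force: 0.0
```

Request:
move_arm([
  [[-0.733,0.424,0.003],[0,0,0.891],1],
  [[-0.733,0.424,0.003],[0,0,0.891],1],
  [[-0.733,0.424,0.003],[0,0,0.891],1],
  [[-0.733,0.424,0.003],[0,0,0.891],1],
])

```text
t: 1.52
eef_pos: [0.4393, 0.0969, 0.2517]
tcp_rot: [179.7, 0.0, 51.8]
ft_force: [0.3, -0.1, 0.3]
finger_gap: 0.0856
gripper_force: 0.0
```

Request:
move_arm([
  [[-0.478,0.699,0.003],[0,0,0.891],1],
  [[-0.478,0.699,0.003],[0,0,0.891],1],
  [[-0.478,0.699,0.003],[0,0,0.891],1],
  [[-0.478,0.699,0.003],[0,0,0.891],1],
  [[-0.478,0.699,0.003],[0,0,0.891],1],
  [[-0.478,0.699,0.003],[0,0,0.891],1],
])

```text
t: 2.02
eef_pos: [0.4762, -0.0158, 0.2501]
tcp_rot: [-179.9, 0.0, 27.2]
ft_force: [0.6, 0.4, -0.3]
finger_gap: 0.0855
gripper_force: 0.0
```

```bash
python3 plan.py .4756,-.0175,.25,26.9 .4756,-.0175,.098,26.9
```

```text
now [ 0.4762 -0.0158  0.2501] [-179.9    0.    27.2] j7 -39 gap 0.0855 t 2.0
  [-0.008, 0.008, 0.001] [-0.002, 0.001, 0.01] rows>=1
 -- at 0.4756 -0.0175 0.25 26.9
  [-0.0, -0.0, 0.507] [0.0, 0.0, 0.0] rows>=2
  [-0.0, -0.0, 0.507] [0.0, 0.0, 0.0] rows>=2
 -- at 0.4756 -0.0175 0.098 26.9
```

Request:
move_arm([
  [[0,0,0.25],[0,0,0],1],
  [[0,0,0.5],[0,0,0],1],
  [[0,0,0.75],[0,0,0],1],
  [[0,0,0.9],[0,0,0],1],
  [[0,0,0.95],[0,0,0],1],
  [[0,0,0.95],[0,0,0],1],
])

```text
t: 2.52
eef_pos: [0.4748, -0.015, 0.1066]
tcp_rot: [-179.8, 0.2, 27.2]
ft_force: [0.0, -0.5, -0.0]
finger_gap: 0.0854
gripper_force: 0.0
```

Request:
move_arm([
  [[0,0,0.06],[0,0,0],1],
  [[0,0,0.06],[0,0,0],0.8],
  [[0,0,0.06],[0,0,0],0.6],
  [[0,0,0.06],[0,0,0],0.4],
  [[0,0,0.06],[0,0,0],0.3],
  [[0,0,0.06],[0,0,0],0.3],
  [[0,0,0.06],[0,0,0],0.25],
  [[0,0,0.06],[0,0,0],0.25],
  [[0,0,0.06],[0,0,0],0.25],
  [[0,0,0.06],[0,0,0],0.25],
], newtons=20)

```text
t: 3.35
eef_pos: [0.4764, -0.017, 0.0994]
tcp_rot: [180.0, -0.1, 26.9]
ft_force: [-0.8, 1.2, 4.5]
finger_gap: 0.0211
gripper_force: 3.2
```

Request:
move_arm([
  [[0,0,0],[0,0,0],0.6],
  [[0,0,0],[0,0,0],1],
  [[0,0,0],[0,0,0],1],
  [[0,0,0],[0,0,0],1],
  [[0,0,-0.25],[0,0,0],1],
  [[0,0,-0.5],[0,0,0],1],
  [[0,0,-0.75],[0,0,0],1],
  [[0,0,-1],[0,0,0],1],
  [[0,0,-1],[0,0,0],1],
])

```text
t: 4.1
eef_pos: [0.4795, -0.0181, 0.2548]
tcp_rot: [179.7, -0.6, 26.9]
ft_force: [0.8, 0.5, 0.3]
finger_gap: 0.0852
gripper_force: 0.0
```

```bash
python3 plan.py .5712,-.2590,.25,27 .5712,-.2590,.177,27
```

```text
now [ 0.4795 -0.0181  0.2548] [179.7  -0.6  26.9] j7 -39 gap 0.0852 t 4.1
  [-0.091, 0.854, 0.019] [0.005, -0.01, -0.002] rows>=4
  [-0.091, 0.854, 0.018] [0.005, -0.01, -0.002] rows>=4
 -- at 0.5712 -0.259 0.25 27.0
  [0.0, -0.0, 0.487] [0.0, 0.0, 0.0] rows>=2
 -- at 0.5712 -0.259 0.177 27.0
```

Request:
move_arm([
  [[-0.05,0.43,0],[0,0,0],1],
  [[-0.08,0.854,0.01],[0,0,0],1],
  [[-0.08,0.854,0.01],[0,0,0],1],
  [[-0.08,0.854,0.01],[0,0,0],1],
  [[-0.08,0.854,0.01],[0,0,0],1],
])

```text
t: 4.52
eef_pos: [0.5233, -0.1403, 0.2475]
tcp_rot: [179.9, 0.0, 26.6]
ft_force: [0.4, 0.2, -0.8]
finger_gap: 0.0851
gripper_force: 0.0
```

Request:
move_arm([
  [[-0.05,0.43,0],[0,0,0],1],
  [[-0.08,0.854,0.01],[0,0,0],1],
  [[-0.08,0.854,0.01],[0,0,0],1],
  [[-0.08,0.854,0.01],[0,0,0],1],
  [[-0.08,0.854,0.01],[0,0,0],1],
  [[-0.08,0.854,0.01],[0,0,0],1],
  [[-0.08,0.854,0.01],[0,0,0],1],
  [[-0.08,0.854,0.01],[0,0,0],1],
  [[-0.08,0.854,0.01],[0,0,0],1],
])

```text
t: 5.27
eef_pos: [0.5708, -0.2542, 0.2462]
tcp_rot: [-179.9, -0.0, 27.1]
ft_force: [-0.5, 0.8, 1.0]
finger_gap: 0.0856
gripper_force: 0.0
```

```bash
python3 plan.py .5712,-.2590,.25,27 .5712,-.2590,.177,27
python3 - <<'E'
from m import *
S=[]
for n,b,o in(('top',(232,168,284,216),0),('scene',(230,188,288,236),0)):
    c=cam(n);P=cloud(c);m=box(c,*b);q=P[m&(P[...,2]>.09)];print(n,len(q),np.nanmedian(q,0))
    S.append(cv2.resize(c['pixels'][b[1]:b[3],b[0]:b[2]],(400,300)))
cv2.imwrite('pics/tog1.png',np.hstack(S)[:,:,::-1])
E
```

```text
now [ 0.5708 -0.2542  0.2462] [-179.9   -0.    27.1] j7 -18 gap 0.0856 t 5.3
  [-0.012, 0.03, -0.026] [-0.002, -0.001, 0.003] rows>=1
 -- at 0.5712 -0.259 0.25 27.0
  [0.0, -0.0, 0.487] [0.0, 0.0, 0.0] rows>=2
 -- at 0.5712 -0.259 0.177 27.0
top 2478 [ 0.34549591 -0.01417365  0.81671105]
scene 43 [ 0.47993953 -0.01922817  0.11002714]
```

View pics/tog1.png

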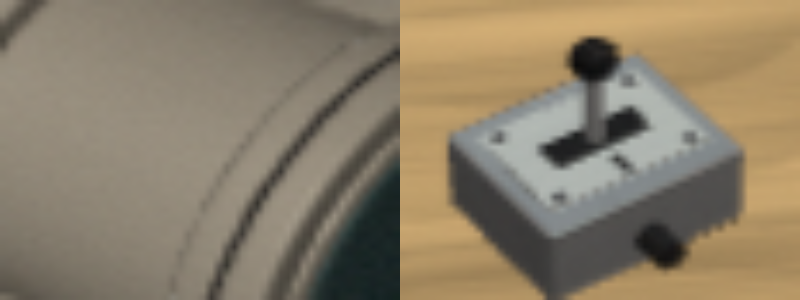

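The toggle now stands upright at the mark (scene view), and the arm hides it in the top view. Next is the lid.

Request:
move_arm([
  [[-0.012,0.03,0.1],[0,0,0],1],
  [[-0.012,0.03,0.25],[0,0,0],1],
  [[-0.012,0.03,0.38],[0,0,0],1],
  [[-0.012,0.03,0.461],[0,0,0],1],
  [[-0.012,0.03,0.461],[0,0,0],0.8],
  [[-0.012,0.03,0.461],[0,0,0],0.5],
  [[-0.012,0.03,0.461],[0,0,0],0.3],
  [[-0.012,0.03,0.461],[0,0,0],0.1],
  [[-0.012,0.03,0.461],[0,0,0],0.1],
  [[-0.012,0.03,0.461],[0,0,0],0.1],
  [[-0.012,0.03,0.461],[0,0,0],0.1],
  [[-0.012,0.03,0.461],[0,0,0],0.1],
], newtons=60)

```text
t: 6.37
eef_pos: [0.5708, -0.2595, 0.1783]
tcp_rot: [-179.8, -0.1, 27.0]
ft_force: [-2.6, 5.2, 8.0]
finger_gap: 0.0233
gripper_force: 59.0
```

Request:
move_arm([
  [[0,0,-0.05],[0,0,0],0.1],
  [[0,0,-0.12],[0,0,0],0.1],
  [[0,0,-0.25],[0,0,0],0.1],
  [[0,0,-0.4],[0,0,0],0.1],
  [[0,0,-0.5],[0,0,0],0.1],
  [[0,0,-0.5],[0,0,0],0.1],
  [[0,0,-0.5],[0,0,0],0.1],
  [[0,0,-0.5],[0,0,0],0.1],
])

```text
t: 7.03
eef_pos: [0.5707, -0.2607, 0.2513]
tcp_rot: [-179.9, 0.0, 26.9]
ft_force: [-0.7, 0.4, -2.2]
finger_gap: 0.0235
gripper_force: 59.0
```

```bash
python3 plan.py .6743,.004,.25,27 .6743,.004,.08,27 .6743,.004,.047,27
```

```text
now [ 0.5707 -0.2607  0.2513] [-179.9    0.    26.9] j7 -18 gap 0.0235 t 7.0
  [0.708, -0.63, 0.005] [-0.001, 0.0, -0.001] rows>=4
  [0.708, -0.63, 0.005] [-0.001, 0.0, -0.001] rows>=4
 -- at 0.6743 0.004 0.25 27.0
  [0.0, -0.0, 0.567] [0.0, 0.0, 0.0] rows>=3
  [0.0, -0.0, 0.567] [0.0, 0.0, 0.0] rows>=3
 -- at 0.6743 0.004 0.08 27.0
  [0.0, -0.0, 0.22] [0.0, 0.0, 0.0] rows>=1
 -- at 0.6743 0.004 0.047 27.0
```

Request:
move_arm([
  [[0.12,-0.1,0],[0,0,0],0.1],
  [[0.25,-0.22,0],[0,0,0],0.1],
  [[0.4,-0.35,0],[0,0,0],0.1],
  [[0.55,-0.49,0],[0,0,0],0.1],
  [[0.708,-0.63,0],[0,0,0],0.1],
])

```text
t: 7.45
eef_pos: [0.6224, -0.1274, 0.2504]
tcp_rot: [-179.9, 0.1, 26.9]
ft_force: [0.8, -0.0, -2.0]
finger_gap: 0.0234
gripper_force: 59.1
```

Request:
move_arm([
  [[0.15,-0.13,0],[0,0,0],0.1],
  [[0.3,-0.26,0],[0,0,0],0.1],
  [[0.45,-0.4,0],[0,0,0],0.1],
  [[0.6,-0.53,0],[0,0,0],0.1],
  [[0.68,-0.6,0],[0,0,0],0.1],
  [[0.708,-0.63,0],[0,0,0],0.1],
  [[0.708,-0.63,0],[0,0,0],0.1],
])

```text
t: 8.03
eef_pos: [0.6745, 0.0049, 0.2507]
tcp_rot: [-180.0, 0.1, 27.1]
ft_force: [0.1, 0.3, -1.5]
finger_gap: 0.0235
gripper_force: 59.1
```

Request:
move_arm([
  [[0,0,0.15],[0,0,0],0.1],
  [[0,0,0.35],[0,0,0],0.1],
  [[0,0,0.6],[0,0,0],0.1],
  [[0,0,0.8],[0,0,0],0.1],
  [[0,0,0.95],[0,0,0],0.1],
  [[0,0,1],[0,0,0],0.1],
  [[0,0,1],[0,0,0],0.1],
  [[0,0,1],[0,0,0],0.1],
  [[0,0,1],[0,0,0],0.1],
])

```text
t: 8.78
eef_pos: [0.676, 0.0022, 0.1041]
tcp_rot: [179.9, -0.1, 26.9]
ft_force: [-0.1, -0.7, -0.4]
finger_gap: 0.0237
gripper_force: 59.1
```

```bash
python3 plan.py .6743,.004,.08,27 .6743,.004,.047,27
python3 - <<'E'
from m import *
c=cam('scene'); P=cloud(c); save(c,'lidpad'); z=P[...,2]
X=P[...,0];Y=P[...,1]
m=(abs(X-.674)<.05)&(abs(Y-.004)<.09)&(z>.03)&(z<.12); q=P[m]
for s in((Y>.05),(Y<-.045),(X>.71)): w=P[m&s]; print(len(w),np.nanmedian(w,0))
E
```

```text
now [0.676  0.0022 0.1041] [ 1.799e+02 -1.000e-01  2.690e+01] j7 -38 gap 0.0237 t 8.8
  [-0.005, -0.016, 0.161] [0.005, -0.005, -0.004] rows>=1
 -- at 0.6743 0.004 0.08 27.0
  [0.0, -0.0, 0.22] [0.0, 0.0, 0.0] rows>=1
 -- at 0.6743 0.004 0.047 27.0
402 [0.67646019 0.06968086 0.07460375]
432 [ 0.67635438 -0.06562522  0.07559131]
274 [ 7.16621178e-01 -2.36512592e-04  7.50339696e-02]
```

View pics/lidpad.png

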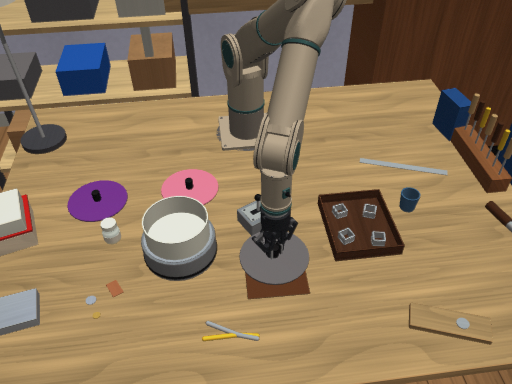

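The bowl is open and the lid hangs level over the pad at (275,255), with the castings unmoved. I'm lowering the lid now.

Request:
move_arm([
  [[0,0,0.1],[0,0,0],0.1],
  [[0,0,0.2],[0,0,0],0.1],
  [[0,0,0.3],[0,0,0],0.1],
  [[0,0,0.35],[0,0,0],0.1],
  [[0,0,0.38],[0,0,0],0.1],
  [[0,0,0.385],[0,0,0],0.1],
  [[0,0,0.385],[0,0,0],0.1],
  [[0,0,0.385],[0,0,0],0.1],
])

```text
t: 9.5
eef_pos: [0.6729, 0.0042, 0.0453]
tcp_rot: [-179.8, 0.2, 27.0]
ft_force: [-8.2, 2.2, 15.4]
finger_gap: 0.0233
gripper_force: 61.0
```

Request:
move_arm([
  [[0,0,-0.01],[0,0,0],0.1],
  [[0,0,-0.01],[0,0,0],0.4],
  [[0,0,-0.01],[0,0,0],0.7],
  [[0,0,-0.01],[0,0,0],1],
  [[0,0,-0.01],[0,0,0],1],
  [[0,0,-0.01],[0,0,0],1],
  [[0,0,-0.2],[0,0,0],1],
  [[0,0,-0.45],[0,0,0],1],
  [[0,0,-0.7],[0,0,0],1],
  [[0,0,-1],[0,0,0],1],
  [[0,0,-1],[0,0,0],1],
  [[0,0,-1],[0,0,0],1],
])

```text
t: 10.5
eef_pos: [0.6769, 0.0032, 0.1978]
tcp_rot: [179.8, -0.3, 27.0]
ft_force: [-0.3, 0.2, -0.9]
finger_gap: 0.0852
gripper_force: 0.0
```

```bash
cat > look.py <<'E'
from m import *
import sys
name=sys.argv[1]
B={'top':(140,135,215,215),'scene':(315,185,405,260)}
W={'top':(280,115,375,215),'scene':(130,180,225,275)}
L={'top':(215,100,290,180),'scene':(232,235,315,300)}
for n in('top','scene'):
    c=cam(n); save(c,name+n); P=cloud(c); z=P[...,2]; px=c['pixels'].astype(int); hsv=cv2.cvtColor(c['pixels'],cv2.COLOR_RGB2HSV)
    g=(px.min(2)>95)&(hsv[...,1]<60)&(z<.09)
    print(n,'cast',*rects(c,box(c,*B[n])&g,.031,10),sep='\n ')
    m=box(c,*W[n])&(abs(z-.145)<.006)&(px.min(2)>140)
    ks=cv2.findContours(m.astype(np.uint8),0,1)[0]
    if ks:
        k=np.vstack(ks); q=np.array([ray(c,*p[0],.145)[:2]*1000 for p in k],np.float32); print('rim',len(q),cv2.minEnclosingCircle(q))
    m=box(c,*L[n])&(abs(z-.052)<.006)&(hsv[...,2]<70); q=P[m]; print('knob',len(q),np.nanmean(q,0))
    m=box(c,*L[n])&(abs(z-.018)<.006)&(hsv[...,1]<60)
    ks=cv2.findContours(m.astype(np.uint8),0,1)[0]
    if ks: 
        k=max(ks,key=cv2.contourArea); q=np.array([ray(c,*p[0],.018)[:2]*1000 for p in k],np.float32); print('lid',cv2.minEnclosingCircle(q))
E
python3 look.py a; python3 plan.py
```

```text
top
 cast
rim 271 ((568.2133178710938, -257.59320068359375), 89.60843658447266)
knob 30 [0.67316875 0.00160833 0.05229103]
lid ((674.5795288085938, 2.422497034072876), 94.45683288574219)
scene
 cast
 (array([611.5, 319.7]), array([37.7, 38.9]), 72.9, array([379., 236.]))
 (array([588.3, 229. ]), array([39. , 38.4]), 15.2, array([346., 233.]))
 (array([497.7, 327.7]), array([37.9, 40.1]), 67.1, array([370., 209.]))
 (array([483.7, 236.5]), array([38. , 39.5]), 16.0, array([340., 208.]))
rim 162 ((567.8560791015625, -258.8437194824219), 89.87686157226562)
knob 51 [6.74397194e-01 3.86660736e-04 5.04526507e-02]
lid ((675.6473388671875, 0.8967431783676147), 94.87113189697266)
now [0.6743 0.0041 0.1935] [-179.9    0.    27. ] j7 -41 gap 0.0854 t 10.6
```

View pics/atop.png

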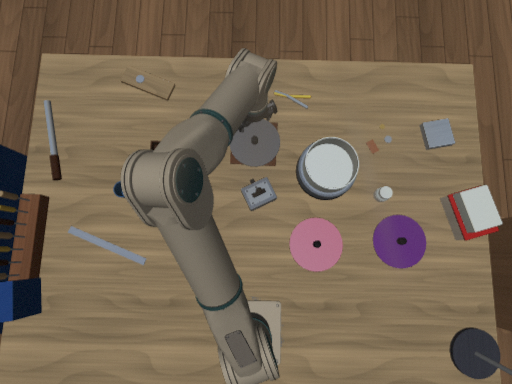

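The top view shows the lid flat on the pad at (254,142), knob near (674,1) mm. The bowl is open with its centre near (568,-258) mm, and the arm hides the bin. I'm going for the castings now.

```bash
python3 plan.py .482,.237,.2,14 .482,.237,.032,14
```

```text
now [0.6743 0.0041 0.1935] [-179.9    0.    27. ] j7 -41 gap 0.0854 t 10.6
  [-0.219, -0.983, -0.02] [-0.001, 0.001, 0.226] rows>=4
  [-0.329, -0.952, -0.021] [-0.001, 0.001, 0.226] rows>=4
 -- at 0.482 0.237 0.2 14.0
  [0.0, -0.0, 0.56] [-0.0, 0.0, 0.0] rows>=3
  [0.0, -0.0, 0.56] [0.0, 0.0, 0.0] rows>=3
 -- at 0.482 0.237 0.032 14.0
```

Request:
move_arm([
  [[-0.1,-0.48,-0.02],[0,0,0.11],1],
  [[-0.219,-0.983,-0.02],[0,0,0.226],0.7],
  [[-0.219,-0.983,-0.02],[0,0,0.226],0.7],
  [[-0.219,-0.983,-0.02],[0,0,0.226],0.7],
  [[-0.219,-0.983,-0.02],[0,0,0.226],0.7],
], newtons=40)

```text
t: 11.02
eef_pos: [0.573, 0.1273, 0.1941]
tcp_rot: [-179.6, 0.4, 20.9]
ft_force: [-0.3, 0.5, -0.1]
finger_gap: 0.0596
gripper_force: 0.0
```

Request:
move_arm([
  [[-0.16,-0.47,-0.02],[0,0,0.11],0.7],
  [[-0.329,-0.952,-0.02],[0,0,0.226],0.7],
  [[-0.329,-0.952,-0.02],[0,0,0.226],0.7],
  [[-0.329,-0.952,-0.02],[0,0,0.226],0.7],
  [[-0.329,-0.952,-0.02],[0,0,0.226],0.7],
  [[-0.329,-0.952,-0.02],[0,0,0.226],0.7],
  [[-0.329,-0.952,-0.02],[0,0,0.226],0.7],
  [[-0.329,-0.952,-0.02],[0,0,0.226],0.7],
])

```text
t: 11.68
eef_pos: [0.4834, 0.235, 0.1998]
tcp_rot: [179.9, 0.0, 13.8]
ft_force: [1.1, -0.0, 0.8]
finger_gap: 0.0596
gripper_force: 0.0
```

```bash
python3 look.py b; python3 plan.py .482,.237,.032,14
```

```text
top
 cast
 (array([480.7, 237.6]), array([38.8, 38. ]), 12.5, array([187., 191.]))
 (array([587.1, 231. ]), array([37. , 37.7]), 20.7, array([190., 161.]))
rim 286 ((568.17333984375, -257.6156311035156), 89.64256286621094)
knob 22 [0.67053965 0.00089603 0.05139764]
lid ((674.5795288085938, 2.422497034072876), 94.45683288574219)
scene
 cast
 (array([611.5, 319.7]), array([37.7, 38.9]), 72.9, array([379., 236.]))
 (array([588.9, 229.5]), array([38.9, 39.3]), 19.1, array([346., 234.]))
 (array([497.7, 327.7]), array([37.9, 40.1]), 67.1, array([370., 209.]))
 (array([483.8, 236.5]), array([38.8, 39.1]), 11.0, array([340., 208.]))
rim 163 ((567.7528686523438, -258.921630859375), 89.76765441894531)
knob 56 [6.75001493e-01 2.54675437e-04 4.99943222e-02]
lid ((675.6473388671875, 0.8967431783676147), 94.87113189697266)
now [0.4834 0.2352 0.2   ] [179.9  -0.   13.8] j7 -71 gap 0.0597 t 11.8
  [-0.003, -0.008, 0.56] [0.001, -0.0, -0.003] rows>=3
  [-0.003, -0.007, 0.56] [0.001, -0.0, -0.003] rows>=3
 -- at 0.482 0.237 0.032 14.0
```

View pics/btop.png

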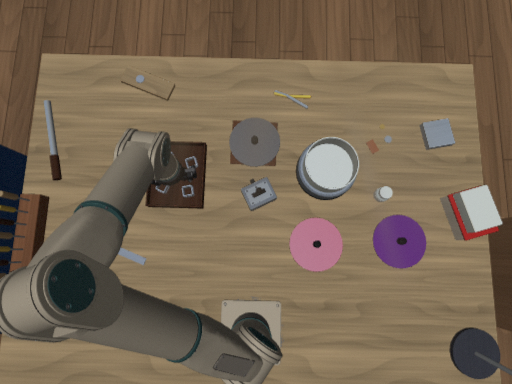

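The top view shows casting 1 at (187,191) px, clear under the gripper. Its angle is about 12°, close to the current tool yaw of 14°.

Request:
move_arm([
  [[-0.007,-0.015,0.25],[0,0,0.05],0.7],
  [[-0.007,-0.015,0.5],[0,0,0.05],0.7],
  [[-0.007,-0.015,0.75],[0,0,0.05],0.7],
  [[-0.007,-0.015,0.9],[0,0,0.05],0.7],
  [[-0.007,-0.015,0.95],[0,0,0.05],0.7],
  [[-0.007,-0.015,0.95],[0,0,0.05],0.7],
])

```text
t: 12.28
eef_pos: [0.4806, 0.2372, 0.0562]
tcp_rot: [179.9, 0.2, 12.4]
ft_force: [0.9, 0.4, 0.3]
finger_gap: 0.0596
gripper_force: 0.0
```

Request:
move_arm([
  [[0,0,0.1],[0,0,0],0.7],
  [[0,0,0.17],[0,0,0],0.7],
  [[0,0,0.17],[0,0,0],0.5],
  [[0,0,0.17],[0,0,0],0.2],
  [[0,0,0.17],[0,0,0],0.2],
  [[0,0,0.17],[0,0,0],0.2],
  [[0,0,0.17],[0,0,0],0.2],
  [[0,0,0.17],[0,0,0],0.2],
])

```text
t: 12.95
eef_pos: [0.4815, 0.2389, 0.0331]
tcp_rot: [-180.0, -0.1, 12.6]
ft_force: [-0.8, -0.6, 6.3]
finger_gap: 0.035
gripper_force: 41.1
```

Request:
move_arm([
  [[0,0,-0.1],[0,0,0],0.2],
  [[0,0,-0.3],[0,0,0],0.2],
  [[0,0,-0.6],[0,0,0],0.2],
  [[0,0,-0.85],[0,0,0],0.2],
  [[0,0,-1],[0,0,0],0.2],
  [[0,0,-1],[0,0,0],0.2],
  [[0,0,-1],[0,0,0],0.2],
])

```text
t: 13.53
eef_pos: [0.4813, 0.2393, 0.1833]
tcp_rot: [-179.9, -0.1, 12.6]
ft_force: [-0.2, -1.0, -1.7]
finger_gap: 0.035
gripper_force: 40.4
```

Run:
```python
from plan import *
C=np.array([.568,-.2585]); a=np.radians(15); p=C+.042*np.array([np.cos(a),np.sin(a)])
plan((*p.round(4),.21,15),(*p.round(4),.115,15))
```

```text
now [0.4813 0.2393 0.1833] [-1.799e+02 -1.000e-01  1.260e+01] j7 -71 gap 0.035 t 13.5
  [0.03, 0.838, -0.046] [-0.001, -0.001, -0.021] rows>=4
  [0.021, 0.839, -0.045] [-0.001, -0.001, -0.021] rows>=4
  [0.013, 0.839, -0.045] [-0.001, -0.001, -0.021] rows>=4
  [0.004, 0.839, -0.045] [-0.001, -0.001, -0.021] rows>=4
 -- at 0.6086 -0.2476 0.21 15
  [-0.0, -0.0, 0.633] [0.0, 0.0, 0.0] rows>=3
 -- at 0.6086 -0.2476 0.115 15
```

Request:
move_arm([
  [[0,0.2,-0.1],[0,0,0],0.2],
  [[0.01,0.45,-0.18],[0,0,0],0.2],
  [[0.025,0.7,-0.18],[0,0,-0.02],0.2],
  [[0.03,0.838,-0.18],[0,0,-0.02],0.2],
])

```text
t: 13.87
eef_pos: [0.513, 0.1126, 0.2087]
tcp_rot: [179.9, 0.0, 13.0]
ft_force: [-0.3, -1.0, -0.8]
finger_gap: 0.0353
gripper_force: 40.4
```

Request:
move_arm([
  [[0,0.25,0],[0,0,0],0.2],
  [[0.01,0.5,0],[0,0,0],0.2],
  [[0.02,0.75,0],[0,0,-0.02],0.2],
  [[0.02,0.839,0],[0,0,-0.02],0.2],
])

```text
t: 14.2
eef_pos: [0.5443, -0.0114, 0.2082]
tcp_rot: [179.8, 0.1, 13.4]
ft_force: [1.0, -0.4, 0.3]
finger_gap: 0.0353
gripper_force: 40.4
```

Request:
move_arm([
  [[0,0.25,0],[0,0,0],0.2],
  [[0.01,0.5,0],[0,0,0],0.2],
  [[0.01,0.75,0],[0,0,-0.02],0.2],
  [[0.01,0.839,0],[0,0,-0.02],0.2],
])

```text
t: 14.53
eef_pos: [0.5749, -0.1334, 0.2078]
tcp_rot: [179.8, 0.1, 14.0]
ft_force: [0.2, -0.7, -0.3]
finger_gap: 0.0353
gripper_force: 40.4
```

Request:
move_arm([
  [[0,0.25,0],[0,0,0],0.2],
  [[0,0.5,0],[0,0,0],0.2],
  [[0,0.75,0],[0,0,-0.02],0.2],
  [[0,0.839,0],[0,0,-0.02],0.2],
  [[0,0.839,0],[0,0,-0.02],0.2],
  [[0,0.839,0],[0,0,-0.02],0.2],
  [[0,0.839,0],[0,0,-0.02],0.2],
])

```text
t: 15.12
eef_pos: [0.606, -0.2467, 0.2075]
tcp_rot: [-179.8, 0.1, 14.9]
ft_force: [0.2, 0.9, -1.3]
finger_gap: 0.0351
gripper_force: 40.4
```

```bash
python3 plan.py .6086,-.2476,.112,15
```

```text
now [ 0.606  -0.2467  0.2075] [-1.798e+02  1.000e-01  1.490e+01] j7 -29 gap 0.0351 t 15.1
  [0.016, 0.013, 0.637] [-0.007, 0.003, -0.003] rows>=3
 -- at 0.6086 -0.2476 0.112 15.0
```

Request:
move_arm([
  [[0.016,0.01,0.2],[0,0,0],0.2],
  [[0.016,0.01,0.4],[0,0,0],0.2],
  [[0.016,0.01,0.55],[0,0,0],0.2],
  [[0.016,0.01,0.62],[0,0,0],0.2],
  [[0.016,0.01,0.64],[0,0,0],0.2],
  [[0.016,0.01,0.64],[0,0,0],0.2],
  [[0.016,0.01,0.64],[0,0,0],0.5],
  [[0.016,0.01,0.64],[0,0,0],0.58],
  [[0.016,0.01,0.64],[0,0,0],0.58],
  [[0.016,0.01,0.4],[0,0,0],0.58],
  [[0.016,0.01,0.15],[0,0,0],0.58],
  [[0.016,0.01,0],[0,0,0],0.58],
])

```text
t: 16.12
eef_pos: [0.6103, -0.2509, 0.2136]
tcp_rot: [179.8, -0.2, 14.8]
ft_force: [1.2, -0.9, 0.5]
finger_gap: 0.0495
gripper_force: 0.0
```

```bash
python3 plan.py .588,.230,.205,19 .588,.230,.032,19
```

```text
now [ 0.6103 -0.2509  0.2136] [179.8  -0.2  14.8] j7 -29 gap 0.0495 t 16.1
  [0.169, -0.784, 0.012] [0.002, -0.002, -0.036] rows>=3
  [0.183, -0.781, 0.013] [0.002, -0.002, -0.036] rows>=3
  [0.198, -0.778, 0.013] [0.002, -0.002, -0.036] rows>=3
  [0.212, -0.774, 0.014] [0.002, -0.002, -0.036] rows>=3
 -- at 0.588 0.23 0.205 19.0
  [0.0, -0.0, 0.577] [0.0, 0.0, 0.0] rows>=3
  [0.0, -0.0, 0.577] [0.0, 0.0, 0.0] rows>=3
 -- at 0.588 0.23 0.032 19.0
```

Request:
move_arm([
  [[0.08,-0.39,0],[0,0,0],0.7],
  [[0.169,-0.784,0],[0,0,-0.036],0.7],
  [[0.169,-0.784,0],[0,0,-0.036],0.7],
  [[0.169,-0.784,0],[0,0,-0.036],0.7],
])

```text
t: 16.45
eef_pos: [0.6047, -0.1183, 0.2092]
tcp_rot: [-179.5, -0.1, 16.5]
ft_force: [1.1, 1.8, -0.5]
finger_gap: 0.0595
gripper_force: 0.0
```

Request:
move_arm([
  [[0.09,-0.39,0],[0,0,0],0.7],
  [[0.183,-0.781,0],[0,0,-0.036],0.7],
  [[0.183,-0.781,0],[0,0,-0.036],0.7],
  [[0.183,-0.781,0],[0,0,-0.036],0.7],
])

```text
t: 16.78
eef_pos: [0.5981, 0.0018, 0.2089]
tcp_rot: [-179.5, -0.1, 17.6]
ft_force: [0.1, 1.8, -0.4]
finger_gap: 0.0596
gripper_force: 0.0
```

Request:
move_arm([
  [[0.1,-0.39,0],[0,0,0],0.7],
  [[0.198,-0.778,0],[0,0,-0.036],0.7],
  [[0.198,-0.778,0],[0,0,-0.036],0.7],
  [[0.198,-0.778,0],[0,0,-0.036],0.7],
])

```text
t: 17.12
eef_pos: [0.5919, 0.122, 0.2089]
tcp_rot: [-179.6, -0.1, 18.7]
ft_force: [0.3, 0.5, -0.9]
finger_gap: 0.06
gripper_force: 0.0
```

Request:
move_arm([
  [[0.1,-0.39,0],[0,0,0],0.7],
  [[0.212,-0.774,0],[0,0,-0.036],0.7],
  [[0.212,-0.774,0],[0,0,-0.036],0.7],
  [[0.212,-0.774,0],[0,0,-0.036],0.7],
  [[0.212,-0.774,0],[0,0,-0.036],0.7],
  [[0.212,-0.774,0],[0,0,-0.036],0.7],
  [[0.212,-0.774,0],[0,0,-0.036],0.7],
  [[0.212,-0.774,0],[0,0,-0.036],0.7],
])

```text
t: 17.78
eef_pos: [0.5874, 0.2292, 0.2097]
tcp_rot: [180.0, -0.0, 18.8]
ft_force: [0.2, -0.7, -0.9]
finger_gap: 0.0597
gripper_force: 0.0
```

```bash
python3 look.py c; python3 plan.py .588,.230,.032,19
```

```text
top
 cast
 (array([495.6, 331.2]), array([37.8, 38.3]), 65.0, array([161., 186.]))
 (array([586.7, 230.3]), array([38.2, 38.9]), 20.7, array([191., 162.]))
 (array([600.1, 323.6]), array([26.3, 39.8]), 1.5, array([165., 158.]))
rim 292 ((567.896484375, -257.67291259765625), 89.90038299560547)
knob 13 [0.67201452 0.00123496 0.05161687]
lid ((674.5795288085938, 2.422497034072876), 94.45683288574219)
scene
 cast
 (array([611.5, 319.7]), array([37.7, 38.9]), 72.9, array([379., 236.]))
 (array([588.3, 229. ]), array([39. , 38.4]), 15.2, array([346., 233.]))
 (array([497.7, 327.7]), array([37.9, 40.1]), 67.1, array([370., 209.]))
rim 318 ((567.7528686523438, -258.921630859375), 89.76765441894531)
knob 54 [6.74385883e-01 5.84888550e-06 4.98849395e-02]
lid ((675.6473388671875, 0.8967431783676147), 94.87113189697266)
now [0.5873 0.2298 0.2095] [180.   -0.   18.8] j7 -66 gap 0.0596 t 17.9
  [0.002, 0.0, 0.592] [0.0, -0.0, -0.003] rows>=3
  [0.002, 0.0, 0.592] [0.0, -0.0, -0.003] rows>=3
 -- at 0.588 0.23 0.032 19.0
```

View pics/cscene.png

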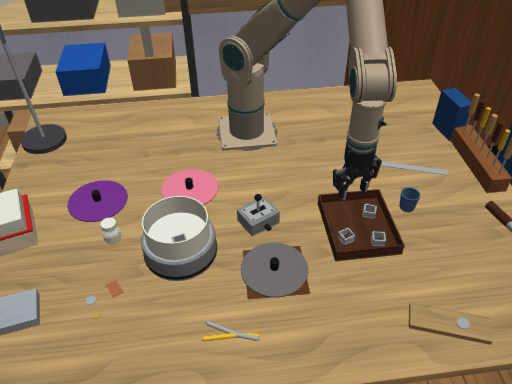

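The scene view shows one casting in the bowl (178,238), three left in the bin (370,210; 346,235; 379,238), and the lid on the pad (275,268). I'm picking the second casting.

Request:
move_arm([
  [[0,0,0.25],[0,0,0],0.7],
  [[0,0,0.5],[0,0,0],0.7],
  [[0,0,0.75],[0,0,0],0.7],
  [[0,0,0.95],[0,0,0],0.7],
  [[0,0,1],[0,0,0],0.7],
  [[0,0,1],[0,0,0],0.7],
])

```text
t: 18.38
eef_pos: [0.5855, 0.2302, 0.0572]
tcp_rot: [180.0, 0.3, 18.9]
ft_force: [0.2, -0.2, 0.3]
finger_gap: 0.0599
gripper_force: 0.0
```

Request:
move_arm([
  [[0,0,0.1],[0,0,0],0.7],
  [[0,0,0.18],[0,0,0],0.7],
  [[0,0,0.18],[0,0,0],0.5],
  [[0,0,0.18],[0,0,0],0.2],
  [[0,0,0.18],[0,0,0],0.2],
  [[0,0,0.18],[0,0,0],0.2],
  [[0,0,0.18],[0,0,0],0.2],
  [[0,0,0.18],[0,0,0],0.2],
])

```text
t: 19.05
eef_pos: [0.5871, 0.2315, 0.0327]
tcp_rot: [-180.0, -0.0, 19.0]
ft_force: [-0.1, -0.5, 1.1]
finger_gap: 0.0349
gripper_force: 40.7
```

Request:
move_arm([
  [[0,0,-0.1],[0,0,0],0.2],
  [[0,0,-0.3],[0,0,0],0.2],
  [[0,0,-0.6],[0,0,0],0.2],
  [[0,0,-0.85],[0,0,0],0.2],
  [[0,0,-1],[0,0,0],0.2],
  [[0,0,-1],[0,0,0],0.2],
  [[0,0,-1],[0,0,0],0.2],
])

```text
t: 19.63
eef_pos: [0.5876, 0.2316, 0.1847]
tcp_rot: [-180.0, -0.2, 19.0]
ft_force: [-0.5, -0.6, -1.0]
finger_gap: 0.0354
gripper_force: 40.4
```

Run:
```python
from plan import *
C=np.array([.568,-.2585]); a=np.radians(15); p=C-.042*np.array([np.cos(a),np.sin(a)])
plan((*p.round(4),.21,15),(*p.round(4),.112,15))
```

```text
now [0.5876 0.2316 0.1847] [-180.    -0.2   19. ] j7 -65 gap 0.0354 t 19.6
  [-0.366, 0.757, -0.044] [-0.0, -0.002, 0.035] rows>=4
  [-0.353, 0.763, -0.044] [-0.0, -0.002, 0.035] rows>=4
  [-0.34, 0.769, -0.043] [-0.0, -0.002, 0.035] rows>=4
  [-0.326, 0.775, -0.043] [-0.0, -0.002, 0.035] rows>=4
 -- at 0.5274 -0.2694 0.21 15
  [-0.0, -0.0, 0.653] [0.0, 0.0, 0.0] rows>=3
 -- at 0.5274 -0.2694 0.112 15
```

Request:
move_arm([
  [[-0.09,0.19,-0.1],[0,0,0],0.2],
  [[-0.18,0.38,-0.18],[0,0,0],0.2],
  [[-0.29,0.6,-0.18],[0,0,0.035],0.2],
  [[-0.366,0.757,-0.18],[0,0,0.035],0.2],
])

```text
t: 19.97
eef_pos: [0.5705, 0.1028, 0.2089]
tcp_rot: [179.9, 0.1, 17.8]
ft_force: [0.1, -0.2, -0.5]
finger_gap: 0.0354
gripper_force: 40.4
```

Request:
move_arm([
  [[-0.09,0.19,0],[0,0,0],0.2],
  [[-0.2,0.43,0],[0,0,0],0.2],
  [[-0.31,0.65,0],[0,0,0.035],0.2],
  [[-0.353,0.763,0],[0,0,0.035],0.2],
])

```text
t: 20.3
eef_pos: [0.5542, -0.0246, 0.2084]
tcp_rot: [179.9, 0.2, 16.6]
ft_force: [0.2, -0.2, -1.0]
finger_gap: 0.0354
gripper_force: 40.4
```

Request:
move_arm([
  [[-0.09,0.19,0],[0,0,0],0.2],
  [[-0.2,0.43,0],[0,0,0],0.2],
  [[-0.31,0.65,0],[0,0,0.035],0.2],
  [[-0.34,0.769,0],[0,0,0.035],0.2],
])

```text
t: 20.63
eef_pos: [0.5385, -0.1495, 0.2085]
tcp_rot: [179.9, 0.2, 15.6]
ft_force: [-0.2, 0.5, -0.8]
finger_gap: 0.0351
gripper_force: 40.4
```

Request:
move_arm([
  [[-0.09,0.19,0],[0,0,0],0.2],
  [[-0.2,0.43,0],[0,0,0],0.2],
  [[-0.31,0.65,0],[0,0,0.035],0.2],
  [[-0.326,0.775,0],[0,0,0.035],0.2],
  [[-0.326,0.775,0],[0,0,0.035],0.2],
  [[-0.326,0.775,0],[0,0,0.035],0.2],
  [[-0.326,0.775,0],[0,0,0.035],0.2],
  [[-0.326,0.775,0],[0,0,0.035],0.2],
])

```text
t: 21.3
eef_pos: [0.5267, -0.2674, 0.2083]
tcp_rot: [-179.9, 0.1, 15.1]
ft_force: [0.7, 0.0, -1.3]
finger_gap: 0.0353
gripper_force: 40.4
```

```bash
python3 plan.py .5274,-.2694,.112,15
```

```text
now [ 0.5267 -0.2674  0.2083] [-1.799e+02  1.000e-01  1.510e+01] j7 -22 gap 0.0353 t 21.3
  [0.002, 0.016, 0.642] [-0.005, 0.002, 0.003] rows>=3
 -- at 0.5274 -0.2694 0.112 15.0
```

Request:
move_arm([
  [[0,0.01,0.2],[0,0,0],0.2],
  [[0,0.01,0.4],[0,0,0],0.2],
  [[0,0.01,0.55],[0,0,0],0.2],
  [[0,0.01,0.62],[0,0,0],0.2],
  [[0,0.01,0.64],[0,0,0],0.2],
  [[0,0.01,0.64],[0,0,0],0.2],
  [[0,0.01,0.64],[0,0,0],0.5],
  [[0,0.01,0.64],[0,0,0],0.58],
  [[0,0.01,0.64],[0,0,0],0.58],
  [[0,0.01,0.4],[0,0,0],0.58],
  [[0,0.01,0.15],[0,0,0],0.58],
  [[0,0.01,0],[0,0,0],0.58],
])

```text
t: 22.3
eef_pos: [0.528, -0.2723, 0.2131]
tcp_rot: [179.8, -0.2, 14.9]
ft_force: [0.5, -1.2, -0.4]
finger_gap: 0.0494
gripper_force: 0.0
```

```bash
python3 plan.py .4965,.3295,.205,66 .4965,.3295,.032,66
```

```text
now [ 0.528  -0.2723  0.2131] [179.8  -0.2  14.9] j7 -22 gap 0.0494 t 22.3
  [0.208, -0.983, 0.011] [0.002, -0.001, -0.446] rows>=4
  [0.42, -0.912, 0.012] [0.002, -0.001, -0.446] rows>=4
  [0.611, -0.797, 0.013] [0.002, -0.001, -0.446] rows>=4
  [0.772, -0.642, 0.013] [0.002, -0.001, -0.446] rows>=4
 -- at 0.4965 0.3295 0.205 66.0
  [0.0, -0.0, 0.577] [0.0, 0.0, 0.0] rows>=3
  [0.0, -0.0, 0.577] [0.0, 0.0, 0.0] rows>=3
 -- at 0.4965 0.3295 0.032 66.0
```

Request:
move_arm([
  [[0.1,-0.49,0],[0,0,-0.22],0.7],
  [[0.208,-0.983,0],[0,0,-0.446],0.7],
  [[0.208,-0.983,0],[0,0,-0.446],0.7],
  [[0.208,-0.983,0],[0,0,-0.446],0.7],
  [[0.208,-0.983,0],[0,0,-0.446],0.7],
])

```text
t: 22.72
eef_pos: [0.5193, -0.1129, 0.2094]
tcp_rot: [-179.7, -0.1, 28.3]
ft_force: [-0.9, -0.1, 0.7]
finger_gap: 0.0597
gripper_force: 0.0
```

Request:
move_arm([
  [[0.21,-0.46,0],[0,0,-0.22],0.7],
  [[0.42,-0.912,0],[0,0,-0.446],0.7],
  [[0.42,-0.912,0],[0,0,-0.446],0.7],
  [[0.42,-0.912,0],[0,0,-0.446],0.7],
  [[0.42,-0.912,0],[0,0,-0.446],0.7],
])

```text
t: 23.13
eef_pos: [0.5111, 0.0368, 0.2094]
tcp_rot: [-179.8, -0.2, 41.1]
ft_force: [-0.0, 0.0, -0.8]
finger_gap: 0.0596
gripper_force: 0.0
```

Request:
move_arm([
  [[0.3,-0.4,0],[0,0,-0.22],0.7],
  [[0.611,-0.797,0],[0,0,-0.446],0.7],
  [[0.611,-0.797,0],[0,0,-0.446],0.7],
  [[0.611,-0.797,0],[0,0,-0.446],0.7],
  [[0.611,-0.797,0],[0,0,-0.446],0.7],
])

```text
t: 23.55
eef_pos: [0.5031, 0.1871, 0.2095]
tcp_rot: [-179.9, -0.2, 53.8]
ft_force: [0.7, 0.0, -0.7]
finger_gap: 0.0598
gripper_force: 0.0
```

Request:
move_arm([
  [[0.39,-0.32,0],[0,0,-0.22],0.7],
  [[0.772,-0.642,0],[0,0,-0.446],0.7],
  [[0.772,-0.642,0],[0,0,-0.446],0.7],
  [[0.772,-0.642,0],[0,0,-0.446],0.7],
  [[0.772,-0.642,0],[0,0,-0.446],0.7],
  [[0.772,-0.642,0],[0,0,-0.446],0.7],
  [[0.772,-0.642,0],[0,0,-0.446],0.7],
  [[0.772,-0.642,0],[0,0,-0.446],0.7],
])

```text
t: 24.22
eef_pos: [0.4963, 0.328, 0.2097]
tcp_rot: [179.9, 0.0, 65.9]
ft_force: [-0.3, -1.3, -0.1]
finger_gap: 0.0601
gripper_force: 0.0
```

```bash
python3 look.py d; python3 plan.py .4965,.3295,.032,66
```

```text
top
 cast
 (array([495.6, 331.2]), array([37.8, 38.3]), 65.0, array([162., 186.]))
 (array([607.9, 323.1]), array([38.4, 38.8]), 79.9, array([166., 155.]))
rim 287 ((567.8965454101562, -257.6729431152344), 89.90032196044922)
knob 17 [0.67196841 0.00162695 0.05238572]
lid ((674.5759887695312, 2.3962512016296387), 94.44600677490234)
scene
 cast
 (array([611.5, 319.7]), array([37.7, 38.9]), 72.9, array([379., 236.]))
 (array([497.7, 327.7]), array([37.9, 40.1]), 67.1, array([370., 209.]))
rim 316 ((567.7528686523438, -258.9216613769531), 89.7676773071289)
knob 51 [6.73878815e-01 9.40474868e-05 4.98586301e-02]
lid ((675.6473388671875, 0.8967431783676147), 94.87113189697266)
now [0.496  0.3286 0.2096] [180.    0.   65.9] j7 -40 gap 0.0594 t 24.3
  [0.003, -0.0, 0.592] [0.001, 0.0, -0.002] rows>=3
  [0.003, 0.0, 0.592] [0.001, 0.0, -0.002] rows>=3
 -- at 0.4965 0.3295 0.032 66.0
```

View pics/dscene.png

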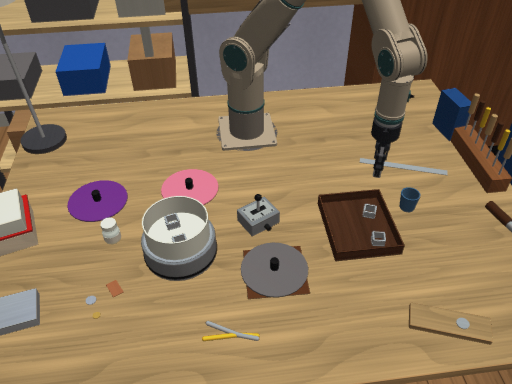

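The scene view shows two castings in the bowl (173,222; 178,238) and two left in the bin (370,210; 379,238).

Request:
move_arm([
  [[0,0,0.25],[0,0,0],0.6],
  [[0,0,0.5],[0,0,0],0.6],
  [[0,0,0.75],[0,0,0],0.6],
  [[0,0,0.95],[0,0,0],0.6],
  [[0,0,1],[0,0,0],0.6],
  [[0,0,1],[0,0,0],0.6],
])

```text
t: 24.82
eef_pos: [0.4943, 0.3289, 0.0574]
tcp_rot: [-179.9, 0.2, 66.0]
ft_force: [-0.1, -0.1, -0.1]
finger_gap: 0.0513
gripper_force: 0.0
```

Request:
move_arm([
  [[0,0,0.1],[0,0,0],0.6],
  [[0,0,0.18],[0,0,0],0.6],
  [[0,0,0.18],[0,0,0],0.5],
  [[0,0,0.18],[0,0,0],0.2],
  [[0,0,0.18],[0,0,0],0.2],
  [[0,0,0.18],[0,0,0],0.2],
  [[0,0,0.18],[0,0,0],0.2],
  [[0,0,0.18],[0,0,0],0.2],
])

```text
t: 25.48
eef_pos: [0.4956, 0.3311, 0.033]
tcp_rot: [180.0, -0.1, 66.1]
ft_force: [0.4, -0.5, 2.9]
finger_gap: 0.0351
gripper_force: 40.3
```

Request:
move_arm([
  [[0,0,-0.1],[0,0,0],0.2],
  [[0,0,-0.3],[0,0,0],0.2],
  [[0,0,-0.6],[0,0,0],0.2],
  [[0,0,-0.85],[0,0,0],0.2],
  [[0,0,-1],[0,0,0],0.2],
  [[0,0,-1],[0,0,0],0.2],
  [[0,0,-1],[0,0,0],0.2],
])

```text
t: 26.07
eef_pos: [0.4957, 0.3313, 0.1837]
tcp_rot: [179.9, -0.2, 66.1]
ft_force: [-0.1, -1.3, -1.4]
finger_gap: 0.0354
gripper_force: 40.1
```

Run:
```python
from plan import *
C=np.array([.568,-.2585]); a=np.radians(105); p=C+.044*np.array([np.cos(a),np.sin(a)])
plan((*p.round(4),.21,105),(*p.round(4),.112,105))
```

```text
now [0.4957 0.3313 0.1837] [179.9  -0.2  66.1] j7 -39 gap 0.0354 t 26.1
  [-0.793, 0.462, -0.046] [0.001, -0.001, -0.34] rows>=4
  [-0.859, 0.322, -0.045] [0.001, -0.001, -0.34] rows>=4
  [-0.901, 0.172, -0.045] [0.001, -0.001, -0.34] rows>=4
  [-0.918, 0.017, -0.044] [0.001, -0.001, -0.34] rows>=4
 -- at 0.5566 -0.216 0.21 105
  [0.0, -0.0, 0.653] [0.0, 0.0, 0.0] rows>=3
 -- at 0.5566 -0.216 0.112 105
```

Request:
move_arm([
  [[-0.2,0.12,-0.1],[0,0,-0.1],0.2],
  [[-0.4,0.24,-0.18],[0,0,-0.2],0.2],
  [[-0.62,0.36,-0.18],[0,0,-0.3],0.2],
  [[-0.793,0.462,-0.18],[0,0,-0.34],0.2],
])

```text
t: 26.4
eef_pos: [0.5095, 0.191, 0.2083]
tcp_rot: [-179.9, 0.1, 75.9]
ft_force: [0.3, -0.6, -0.6]
finger_gap: 0.0351
gripper_force: 40.1
```

Request:
move_arm([
  [[-0.22,0.08,0],[0,0,-0.1],0.2],
  [[-0.45,0.17,0],[0,0,-0.2],0.2],
  [[-0.68,0.26,0],[0,0,-0.3],0.2],
  [[-0.859,0.322,0],[0,0,-0.34],0.2],
])

```text
t: 26.73
eef_pos: [0.5245, 0.0538, 0.2077]
tcp_rot: [-179.8, 0.1, 85.6]
ft_force: [0.2, 0.1, -1.1]
finger_gap: 0.0353
gripper_force: 40.1
```

Request:
move_arm([
  [[-0.22,0.04,0],[0,0,-0.1],0.2],
  [[-0.45,0.09,0],[0,0,-0.2],0.2],
  [[-0.68,0.13,0],[0,0,-0.3],0.2],
  [[-0.901,0.172,0],[0,0,-0.34],0.2],
])

```text
t: 27.07
eef_pos: [0.5395, -0.0811, 0.2074]
tcp_rot: [-179.8, -0.1, 95.4]
ft_force: [0.6, -0.6, 0.3]
finger_gap: 0.0349
gripper_force: 40.1
```

Request:
move_arm([
  [[-0.22,0,0],[0,0,-0.1],0.2],
  [[-0.45,0.01,0],[0,0,-0.2],0.2],
  [[-0.68,0.01,0],[0,0,-0.3],0.2],
  [[-0.918,0.017,0],[0,0,-0.34],0.2],
  [[-0.918,0.017,0],[0,0,-0.34],0.2],
  [[-0.918,0.017,0],[0,0,-0.34],0.2],
  [[-0.918,0.017,0],[0,0,-0.34],0.2],
  [[-0.918,0.017,0],[0,0,-0.34],0.2],
])

```text
t: 27.73
eef_pos: [0.5557, -0.2143, 0.208]
tcp_rot: [-179.9, -0.2, 105.2]
ft_force: [-0.1, 0.9, -1.2]
finger_gap: 0.0348
gripper_force: 40.1
```

```bash
python3 plan.py .5566,-.2160,.112,105
```

```text
now [ 0.5557 -0.2143  0.208 ] [-179.9   -0.2  105.2] j7 44 gap 0.0348 t 27.7
  [-0.014, 0.004, 0.64] [-0.003, -0.005, 0.005] rows>=3
 -- at 0.5566 -0.216 0.112 105.0
```

Request:
move_arm([
  [[-0.01,0,0.2],[0,0,0],0.2],
  [[-0.01,0,0.4],[0,0,0],0.2],
  [[-0.01,0,0.55],[0,0,0],0.2],
  [[-0.01,0,0.62],[0,0,0],0.2],
  [[-0.01,0,0.64],[0,0,0],0.2],
  [[-0.01,0,0.64],[0,0,0],0.2],
  [[-0.01,0,0.64],[0,0,0],0.5],
  [[-0.01,0,0.64],[0,0,0],0.58],
  [[-0.01,0,0.64],[0,0,0],0.58],
  [[-0.01,0,0.4],[0,0,0],0.58],
  [[-0.01,0,0.15],[0,0,0],0.58],
  [[-0.01,0,0],[0,0,0],0.58],
])

```text
t: 28.73
eef_pos: [0.5578, -0.2188, 0.2132]
tcp_rot: [179.8, 0.2, 105.0]
ft_force: [1.2, 0.1, 0.5]
finger_gap: 0.0494
gripper_force: 0.0
```

```bash
python3 plan.py .605,.322,.205,166 .605,.322,.032,166
```

```text
now [ 0.5578 -0.2188  0.2132] [179.8   0.2 105. ] j7 44 gap 0.0494 t 28.7
  [0.85, 0.309, 0.012] [0.001, 0.002, -0.532] rows>=4
  [0.739, 0.522, 0.013] [0.001, 0.002, -0.532] rows>=4
  [0.576, 0.698, 0.014] [0.001, 0.002, -0.532] rows>=4
  [0.372, 0.825, 0.014] [0.001, 0.002, -0.532] rows>=4
 -- at 0.605 0.322 0.205 166.0
  [0.0, -0.0, 0.577] [0.0, 0.0, 0.0] rows>=3
  [0.0, -0.0, 0.577] [0.0, 0.0, 0.0] rows>=3
 -- at 0.605 0.322 0.032 166.0
```

Request:
move_arm([
  [[0.42,0.15,0],[0,0,-0.26],0.6],
  [[0.85,0.309,0],[0,0,-0.532],0.6],
  [[0.85,0.309,0],[0,0,-0.532],0.6],
  [[0.85,0.309,0],[0,0,-0.532],0.6],
  [[0.85,0.309,0],[0,0,-0.532],0.6],
])

```text
t: 29.15
eef_pos: [0.569, -0.077, 0.2101]
tcp_rot: [179.8, -0.1, 120.7]
ft_force: [0.5, -0.3, -0.6]
finger_gap: 0.0513
gripper_force: 0.0
```

Request:
move_arm([
  [[0.37,0.26,0],[0,0,-0.26],0.6],
  [[0.739,0.522,0],[0,0,-0.532],0.6],
  [[0.739,0.522,0],[0,0,-0.532],0.6],
  [[0.739,0.522,0],[0,0,-0.532],0.6],
  [[0.739,0.522,0],[0,0,-0.532],0.6],
])

```text
t: 29.57
eef_pos: [0.5804, 0.0569, 0.2097]
tcp_rot: [179.8, -0.0, 135.9]
ft_force: [-0.4, -0.6, 1.5]
finger_gap: 0.0514
gripper_force: 0.0
```

Request:
move_arm([
  [[0.29,0.35,0],[0,0,-0.26],0.6],
  [[0.576,0.698,0],[0,0,-0.532],0.6],
  [[0.576,0.698,0],[0,0,-0.532],0.6],
  [[0.576,0.698,0],[0,0,-0.532],0.6],
  [[0.576,0.698,0],[0,0,-0.532],0.6],
])

```text
t: 29.98
eef_pos: [0.5919, 0.1912, 0.2094]
tcp_rot: [179.9, -0.0, 151.0]
ft_force: [-0.2, -0.3, 0.2]
finger_gap: 0.0514
gripper_force: 0.0
```

Request:
move_arm([
  [[0.19,0.41,0],[0,0,-0.26],0.6],
  [[0.372,0.825,0],[0,0,-0.532],0.6],
  [[0.372,0.825,0],[0,0,-0.532],0.6],
  [[0.372,0.825,0],[0,0,-0.532],0.6],
  [[0.372,0.825,0],[0,0,-0.532],0.6],
  [[0.372,0.825,0],[0,0,-0.532],0.6],
  [[0.372,0.825,0],[0,0,-0.532],0.6],
  [[0.372,0.825,0],[0,0,-0.532],0.6],
])

```text
t: 30.65
eef_pos: [0.6045, 0.3192, 0.2094]
tcp_rot: [-179.9, 0.1, 165.8]
ft_force: [0.2, 0.0, -0.7]
finger_gap: 0.0509
gripper_force: 0.0
```

```bash
python3 look.py e; python3 plan.py .605,.322,.032,166
```

```text
top
 cast
rim 291 ((568.2129516601562, -257.5925598144531), 89.60893249511719)
knob 26 [0.67139875 0.00177704 0.05211719]
lid ((674.5795288085938, 2.422497034072876), 94.45683288574219)
scene
 cast
 (array([611. , 318.3]), array([40.4, 39.1]), 72.3, array([379., 236.]))
rim 318 ((567.8560791015625, -258.8437194824219), 89.87686157226562)
knob 51 [6.74044424e-01 5.54449997e-04 4.99855157e-02]
lid ((675.6253051757812, 0.8990465998649597), 94.8536376953125)
now [0.6041 0.3205 0.2095] [-179.9    0.   165.8] j7 45 gap 0.0516 t 30.8
  [-0.001, 0.006, 0.592] [-0.001, 0.001, -0.003] rows>=3
  [-0.002, 0.006, 0.592] [-0.001, 0.001, -0.003] rows>=3
 -- at 0.605 0.322 0.032 166.0
```

Request:
move_arm([
  [[0,0.006,0.25],[0,0,0],0.6],
  [[0,0.006,0.5],[0,0,0],0.6],
  [[0,0.006,0.75],[0,0,0],0.6],
  [[0,0.006,0.95],[0,0,0],0.6],
  [[0,0.006,1],[0,0,0],0.6],
  [[0,0.006,1],[0,0,0],0.6],
])

```text
t: 31.25
eef_pos: [0.6021, 0.322, 0.0567]
tcp_rot: [-179.8, -0.2, 165.9]
ft_force: [0.4, 0.2, 0.1]
finger_gap: 0.0513
gripper_force: 0.0
```

Request:
move_arm([
  [[0,0,0.1],[0,0,0],0.6],
  [[0,0,0.18],[0,0,0],0.6],
  [[0,0,0.18],[0,0,0],0.5],
  [[0,0,0.18],[0,0,0],0.2],
  [[0,0,0.18],[0,0,0],0.2],
  [[0,0,0.18],[0,0,0],0.2],
  [[0,0,0.18],[0,0,0],0.2],
  [[0,0,0.18],[0,0,0],0.2],
])

```text
t: 31.92
eef_pos: [0.6038, 0.324, 0.0327]
tcp_rot: [180.0, 0.0, 166.0]
ft_force: [-0.3, 0.8, -1.1]
finger_gap: 0.0351
gripper_force: 41.1
```

Request:
move_arm([
  [[0,0,-0.1],[0,0,0],0.2],
  [[0,0,-0.3],[0,0,0],0.2],
  [[0,0,-0.6],[0,0,0],0.2],
  [[0,0,-0.85],[0,0,0],0.2],
  [[0,0,-1],[0,0,0],0.2],
  [[0,0,-1],[0,0,0],0.2],
  [[0,0,-1],[0,0,0],0.2],
])

```text
t: 32.5
eef_pos: [0.6046, 0.3243, 0.1854]
tcp_rot: [179.8, 0.2, 166.0]
ft_force: [-0.5, -0.2, -1.8]
finger_gap: 0.0351
gripper_force: 41.2
```

Run:
```python
from plan import *
C=np.array([.568,-.2585]); a=np.radians(105); p=C-.048*np.array([np.cos(a),np.sin(a)])
plan((*p.round(4),.21,105),(*p.round(4),.112,105))
```

```text
now [0.6046 0.3243 0.1854] [179.8   0.2 166. ] j7 45 gap 0.0351 t 32.5
  [-0.172, -0.822, -0.035] [0.002, 0.001, 0.426] rows>=4
  [-0.342, -0.767, -0.034] [0.002, 0.001, 0.426] rows>=4
  [-0.496, -0.677, -0.034] [0.002, 0.001, 0.426] rows>=4
  [-0.628, -0.557, -0.033] [0.002, 0.001, 0.426] rows>=4
  [-0.731, -0.412, -0.033] [0.002, 0.001, 0.426] rows>=4
 -- at 0.5804 -0.3049 0.21 105
  [0.0, -0.0, 0.653] [0.0, 0.0, 0.0] rows>=3
 -- at 0.5804 -0.3049 0.112 105
```

Request:
move_arm([
  [[-0.04,-0.2,-0.1],[0,0,0.1],0.2],
  [[-0.08,-0.4,-0.17],[0,0,0.2],0.2],
  [[-0.13,-0.62,-0.17],[0,0,0.32],0.2],
  [[-0.172,-0.822,-0.17],[0,0,0.426],0.2],
])

```text
t: 32.83
eef_pos: [0.598, 0.1959, 0.2072]
tcp_rot: [-179.9, -0.0, 153.6]
ft_force: [-0.2, -1.2, 0.0]
finger_gap: 0.0348
gripper_force: 41.3
```

Request:
move_arm([
  [[-0.08,-0.19,0],[0,0,0.1],0.2],
  [[-0.17,-0.38,0],[0,0,0.2],0.2],
  [[-0.26,-0.58,0],[0,0,0.32],0.2],
  [[-0.342,-0.767,0],[0,0,0.426],0.2],
])

```text
t: 33.17
eef_pos: [0.5925, 0.0699, 0.2065]
tcp_rot: [-179.9, -0.1, 141.4]
ft_force: [0.6, -0.8, -1.8]
finger_gap: 0.0352
gripper_force: 41.3
```

Request:
move_arm([
  [[-0.12,-0.17,0],[0,0,0.1],0.2],
  [[-0.25,-0.34,0],[0,0,0.2],0.2],
  [[-0.37,-0.51,0],[0,0,0.32],0.2],
  [[-0.496,-0.677,0],[0,0,0.426],0.2],
])

```text
t: 33.5
eef_pos: [0.5876, -0.0551, 0.2065]
tcp_rot: [-179.9, -0.1, 129.2]
ft_force: [0.4, -0.9, -0.9]
finger_gap: 0.0349
gripper_force: 41.3
```

Request:
move_arm([
  [[-0.16,-0.14,0],[0,0,0.1],0.2],
  [[-0.31,-0.28,0],[0,0,0.2],0.2],
  [[-0.47,-0.42,0],[0,0,0.32],0.2],
  [[-0.628,-0.557,0],[0,0,0.426],0.2],
])

```text
t: 33.83
eef_pos: [0.5829, -0.1808, 0.2064]
tcp_rot: [-179.9, -0.1, 117.0]
ft_force: [-0.4, -0.2, -1.1]
finger_gap: 0.035
gripper_force: 41.3
```

Request:
move_arm([
  [[-0.18,-0.1,0],[0,0,0.1],0.2],
  [[-0.36,-0.2,0],[0,0,0.2],0.2],
  [[-0.55,-0.31,0],[0,0,0.32],0.2],
  [[-0.731,-0.412,0],[0,0,0.426],0.2],
  [[-0.731,-0.412,0],[0,0,0.426],0.2],
  [[-0.731,-0.412,0],[0,0,0.426],0.2],
  [[-0.731,-0.412,0],[0,0,0.426],0.2],
  [[-0.731,-0.412,0],[0,0,0.426],0.2],
])

```text
t: 34.5
eef_pos: [0.5796, -0.3032, 0.2068]
tcp_rot: [-180.0, -0.1, 105.1]
ft_force: [-0.0, 0.1, -0.8]
finger_gap: 0.0351
gripper_force: 41.3
```

```bash
python3 plan.py .5804,-.3049,.112,105
```

```text
now [ 0.5796 -0.3032  0.2068] [-1.800e+02 -1.000e-01  1.051e+02] j7 50 gap 0.0351 t 34.5
  [-0.014, 0.003, 0.632] [-0.001, -0.005, 0.004] rows>=3
 -- at 0.5804 -0.3049 0.112 105.0
```

Request:
move_arm([
  [[-0.01,0,0.2],[0,0,0],0.2],
  [[-0.01,0,0.4],[0,0,0],0.2],
  [[-0.01,0,0.55],[0,0,0],0.2],
  [[-0.01,0,0.61],[0,0,0],0.2],
  [[-0.01,0,0.63],[0,0,0],0.2],
  [[-0.01,0,0.63],[0,0,0],0.2],
  [[-0.01,0,0.63],[0,0,0],0.5],
  [[-0.01,0,0.63],[0,0,0],0.58],
  [[-0.01,0,0.63],[0,0,0],0.58],
  [[-0.01,0,0.4],[0,0,0],0.58],
  [[-0.01,0,0.15],[0,0,0],0.58],
  [[-0.01,0,0],[0,0,0],0.58],
])

```text
t: 35.5
eef_pos: [0.5812, -0.3079, 0.212]
tcp_rot: [179.8, 0.2, 105.0]
ft_force: [0.9, 0.3, 0.1]
finger_gap: 0.0498
gripper_force: 0.0
```

```bash
python3 plan.py .6743,.0018,.205,90 .6743,.0018,.0455,90
```

```text
now [ 0.5812 -0.3079  0.212 ] [179.8   0.2 105. ] j7 50 gap 0.0498 t 35.5
  [0.917, 0.566, 0.022] [0.004, 0.003, 0.261] rows>=4
  [0.983, 0.442, 0.023] [0.004, 0.003, 0.261] rows>=4
 -- at 0.6743 0.0018 0.205 90.0
  [0.0, -0.0, 0.532] [0.0, 0.0, 0.0] rows>=2
  [0.0, -0.0, 0.532] [0.0, 0.0, 0.0] rows>=2
 -- at 0.6743 0.0018 0.0455 90.0
```

Request:
move_arm([
  [[0.45,0.28,0],[0,0,0.13],1],
  [[0.917,0.566,0],[0,0,0.261],1],
  [[0.917,0.566,0],[0,0,0.261],1],
  [[0.917,0.566,0],[0,0,0.261],1],
  [[0.917,0.566,0],[0,0,0.261],1],
])

```text
t: 35.92
eef_pos: [0.6301, -0.1398, 0.2084]
tcp_rot: [179.7, -0.4, 98.2]
ft_force: [0.1, 1.5, 0.0]
finger_gap: 0.0856
gripper_force: 0.0
```

Request:
move_arm([
  [[0.45,0.2,0],[0,0,0.13],1],
  [[0.983,0.442,0],[0,0,0.261],1],
  [[0.983,0.442,0],[0,0,0.261],1],
  [[0.983,0.442,0],[0,0,0.261],1],
  [[0.983,0.442,0],[0,0,0.261],1],
  [[0.983,0.442,0],[0,0,0.261],1],
  [[0.983,0.442,0],[0,0,0.261],1],
  [[0.983,0.442,0],[0,0,0.261],1],
  [[0.983,0.442,0],[0,0,0.261],1],
])

```text
t: 36.67
eef_pos: [0.6727, 0.0005, 0.2082]
tcp_rot: [180.0, 0.1, 89.9]
ft_force: [0.8, 0.6, -0.1]
finger_gap: 0.0853
gripper_force: 0.0
```

```bash
python3 look.py f; python3 plan.py .6743,.0018,.0455,90
python3 - <<'E'
from h import *
a=cv2.imread('pics/ftop.png')[110:215,280:385];b=cv2.imread('pics/fscene.png')[175:280,125:230]
c=cv2.imread('pics/fscene.png')[175:280,310:415]
cv2.imwrite('pics/f3.png',np.hstack([cv2.resize(i,(265,265),interpolation=2) for i in(a,b,c)]))
E
```

```text
top
 cast
rim 274 ((568.17333984375, -257.6156311035156), 89.64256286621094)
knob 3 [ 0.66576151 -0.00086397  0.04774785]
lid ((672.648193359375, -4.694086074829102), 93.82404327392578)
scene
 cast
rim 162 ((567.8560791015625, -258.8437194824219), 89.87686157226562)
knob 50 [6.75223599e-01 2.70732099e-04 5.04940244e-02]
lid ((675.6473388671875, 0.8967431783676147), 94.87113189697266)
now [0.6727 0.0011 0.208 ] [180.    0.   89.9] j7 11 gap 0.0852 t 36.8
  [0.002, 0.005, 0.542] [0.0, 0.0, -0.002] rows>=2
  [0.002, 0.005, 0.542] [0.0, 0.0, -0.002] rows>=2
 -- at 0.6743 0.0018 0.0455 90.0
```

View pics/f3.png

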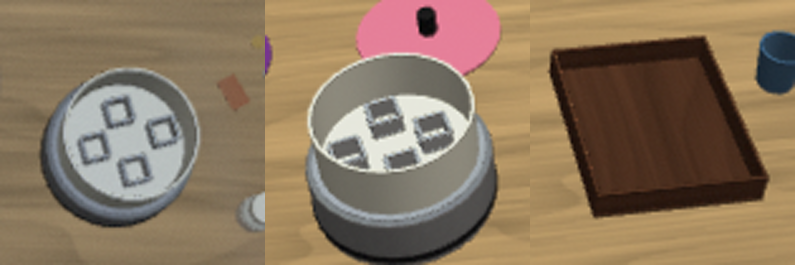

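Four castings sit in the bowl, around (120,130) in the left crop. The bin is empty and the cup is in place. I'm fetching the lid.

Request:
move_arm([
  [[0.004,0.01,0.2],[0,0,0],1],
  [[0.004,0.01,0.45],[0,0,0],1],
  [[0.004,0.01,0.7],[0,0,0],1],
  [[0.004,0.01,0.85],[0,0,0],1],
  [[0.004,0.01,0.9],[0,0,0],1],
  [[0.004,0.01,0.9],[0,0,0],1],
  [[0.004,0.01,0.9],[0,0,0],1],
], newtons=60)

```text
t: 37.35
eef_pos: [0.6752, 0.0027, 0.0736]
tcp_rot: [179.9, 0.0, 90.0]
ft_force: [0.1, 0.5, 0.0]
finger_gap: 0.0855
gripper_force: 0.0
```

```bash
python3 plan.py .6743,.0018,.047,90
```

```text
now [0.6752 0.0027 0.0736] [179.9   0.   90. ] j7 13 gap 0.0855 t 37.4
  [-0.006, -0.006, 0.178] [0.003, 0.001, -0.001] rows>=1
 -- at 0.6743 0.0018 0.047 90.0
```

Request:
move_arm([
  [[-0.006,0,0.09],[0,0,0],1],
  [[-0.006,0,0.178],[0,0,0],1],
  [[-0.006,0,0.178],[0,0,0],0.8],
  [[-0.006,0,0.178],[0,0,0],0.5],
  [[-0.006,0,0.178],[0,0,0],0.3],
  [[-0.006,0,0.178],[0,0,0],0.1],
  [[-0.006,0,0.178],[0,0,0],0.1],
  [[-0.006,0,0.178],[0,0,0],0.1],
  [[-0.006,0,0.178],[0,0,0],0.1],
  [[-0.006,0,0.178],[0,0,0],0.1],
  [[-0.006,0,0.178],[0,0,0],0.1],
])

```text
t: 38.27
eef_pos: [0.6749, 0.0025, 0.0468]
tcp_rot: [179.9, -0.0, 90.0]
ft_force: [0.3, -0.6, 5.1]
finger_gap: 0.0233
gripper_force: 59.0
```

Request:
move_arm([
  [[0,0,-0.05],[0,0,0],0.1],
  [[0,0,-0.15],[0,0,0],0.1],
  [[0,0,-0.35],[0,0,0],0.1],
  [[0,0,-0.6],[0,0,0],0.1],
  [[0,0,-0.8],[0,0,0],0.1],
  [[0,0,-0.95],[0,0,0],0.1],
  [[0,0,-1],[0,0,0],0.1],
  [[0,0,-1],[0,0,0],0.1],
  [[0,0,-1],[0,0,0],0.1],
])

```text
t: 39.02
eef_pos: [0.6737, 0.0028, 0.1955]
tcp_rot: [-179.9, -0.0, 90.0]
ft_force: [0.2, 0.4, -2.4]
finger_gap: 0.0231
gripper_force: 59.0
```

```bash
python3 plan.py .568,-.258,.25,75
```

```text
now [0.6737 0.0028 0.1955] [-179.9   -0.    90. ] j7 11 gap 0.0231 t 39.0
  [-0.869, -0.353, -0.182] [-0.001, -0.0, 0.262] rows>=4
  [-0.908, -0.236, -0.182] [-0.001, -0.0, 0.262] rows>=4
 -- at 0.568 -0.258 0.25 75.0
```

Request:
move_arm([
  [[-0.1,-0.04,-0.1],[0,0,0],0.1],
  [[-0.25,-0.1,-0.22],[0,0,0],0.1],
  [[-0.42,-0.17,-0.32],[0,0,0],0.1],
  [[-0.6,-0.24,-0.36],[0,0,0],0.1],
  [[-0.78,-0.31,-0.36],[0,0,0],0.1],
  [[-0.87,-0.352,-0.36],[0,0,0],0.1],
])

```text
t: 39.52
eef_pos: [0.6187, -0.134, 0.2499]
tcp_rot: [-179.9, 0.2, 89.7]
ft_force: [-1.1, -1.0, -1.7]
finger_gap: 0.0229
gripper_force: 59.0
```

Request:
move_arm([
  [[-0.15,-0.06,0],[0,0,0],0.1],
  [[-0.32,-0.13,0],[0,0,0],0.1],
  [[-0.5,-0.2,0],[0,0,0],0.1],
  [[-0.67,-0.27,0],[0,0,0],0.1],
  [[-0.8,-0.33,0],[0,0,0],0.1],
  [[-0.87,-0.352,0],[0,0,0],0.1],
  [[-0.87,-0.352,0],[0,0,0],0.1],
  [[-0.87,-0.352,0],[0,0,0],0.1],
  [[-0.87,-0.352,0],[0,0,0],0.1],
])

```text
t: 40.27
eef_pos: [0.5699, -0.256, 0.2494]
tcp_rot: [-180.0, -0.1, 90.2]
ft_force: [-0.0, 0.3, -1.6]
finger_gap: 0.0235
gripper_force: 59.1
```

```bash
cat > lid.py <<'E'
from m import *
import sys
zt=float(sys.argv[1])
for n,b in(('top',(270,90,390,215)),('scene',(120,150,235,290))):
    c=cam(n); P=cloud(c); z=P[...,2]; px=c['pixels'].astype(int)
    m=box(c,*b)&(abs(z-zt)<.012)&((px.max(2)-px.min(2))<25)&(px.max(2)<190)
    q=P[m]
    if len(q)<50: print(n,'few',len(q)); continue
    med=np.nanmedian(q[:,2]); A=np.c_[q[:,:2]-q[:,:2].mean(0),np.ones(len(q))]; co=np.linalg.lstsq(A,q[:,2],rcond=None)[0]
    k=max(cv2.findContours(m.astype(np.uint8),0,1)[0],key=cv2.contourArea); g=np.array([ray(c,*p[0],med)[:2]*1000 for p in k],np.float32)
    print(n,'z',round(med,4),'tilt',co[:2].round(3),'circ',cv2.minEnclosingCircle(g))
    save(c,'lid%d%s'%(zt*1000,n))
E
python3 lid.py .222; python3 plan.py .568,-.258,.18,90
```

```text
top z 0.2216 tilt [0.005 0.02 ] circ ((613.97802734375, -208.1226806640625), 69.11103820800781)
scene z 0.2196 tilt [-0.002  0.   ] circ ((573.8090209960938, -257.0155334472656), 95.5292739868164)
now [ 0.5699 -0.2561  0.2496] [-1.80e+02 -1.00e-01  9.02e+01] j7 34 gap 0.0233 t 40.4
  [-0.014, -0.013, 0.464] [-0.0, -0.003, 0.007] rows>=2
 -- at 0.568 -0.258 0.18 90.0
```

Request:
move_arm([
  [[-0.013,-0.016,0.1],[0,0,0],0.1],
  [[-0.013,-0.016,0.22],[0,0,0],0.1],
  [[-0.013,-0.016,0.32],[0,0,0],0.1],
  [[-0.013,-0.016,0.36],[0,0,0],0.1],
  [[-0.013,-0.016,0.375],[0,0,0],0.1],
  [[-0.013,-0.016,0.375],[0,0,0],0.1],
  [[-0.013,-0.016,0.375],[0,0,0],0.1],
])

```text
t: 40.95
eef_pos: [0.5672, -0.2603, 0.1945]
tcp_rot: [179.9, 0.0, 90.1]
ft_force: [-0.5, 0.4, -0.7]
finger_gap: 0.0233
gripper_force: 59.1
```

Request:
move_arm([
  [[0,0,0.01],[0,0,0],0.1],
  [[0,0,0.02],[0,0,0],0.1],
  [[0,0,0.03],[0,0,0],0.1],
  [[0,0,0.04],[0,0,0],0.1],
  [[0,0,0.05],[0,0,0],0.1],
  [[0,0,0.05],[0,0,0],0.1],
])

```text
t: 41.45
eef_pos: [0.5663, -0.2604, 0.1859]
tcp_rot: [-180.0, -0.0, 90.0]
ft_force: [-0.8, -0.0, -2.1]
finger_gap: 0.0231
gripper_force: 59.1
```

Request:
move_arm([
  [[0,0,0.01],[0,0,0],0.1],
  [[0,0,0.02],[0,0,0],0.1],
  [[0,0,0.03],[0,0,0],0.1],
  [[0,0,0.035],[0,0,0],0.1],
  [[0,0,0.035],[0,0,0],0.1],
  [[0,0,0.035],[0,0,0],0.1],
])

```text
t: 41.95
eef_pos: [0.5665, -0.2604, 0.1809]
tcp_rot: [-180.0, -0.0, 90.0]
ft_force: [1.2, 0.3, -1.5]
finger_gap: 0.0232
gripper_force: 59.1
```

```bash
python3 lid.py .151
```

```text
top z 0.1535 tilt [-0.013 -0.002] circ ((621.7906494140625, -210.11387634277344), 56.018157958984375)
scene z 0.1511 tilt [-0.004 -0.003] circ ((572.1657104492188, -261.2999267578125), 97.2207260131836)
```

Request:
move_arm([
  [[0,0,0.006],[0,0,0],0.1],
  [[0,0,0.006],[0,0,0],0.1],
  [[0,0,0.006],[0,0,0],0.4],
  [[0,0,0.006],[0,0,0],0.7],
  [[0,0,0.006],[0,0,0],1],
  [[0,0,0.006],[0,0,0],1],
  [[0,0,-0.1],[0,0,0],1],
  [[0,0,-0.3],[0,0,0],1],
  [[0,0,-0.5],[0,0,0],1],
  [[0,0,-0.5],[0,0,0],1],
  [[0,0,-0.5],[0,0,0],1],
])

```text
t: 42.97
eef_pos: [0.5676, -0.2611, 0.2581]
tcp_rot: [179.8, 0.1, 90.0]
ft_force: [0.4, 0.2, -0.7]
finger_gap: 0.0858
gripper_force: 0.0
```

```bash
python3 lid.py .151; python3 plan.py .476,-.0172,.25,27 .476,-.0172,.098,27
```

```text
top z 0.152 tilt [ 0.002 -0.005] circ ((612.1474609375, -213.73873901367188), 65.68746185302734)
scene z 0.1499 tilt [-0.003 -0.002] circ ((570.7554321289062, -261.7500305175781), 96.49319458007812)
now [ 0.5661 -0.2601  0.2555] [-180.   -0.   90.] j7 35 gap 0.0851 t 43.1
  [0.54, -0.2, 0.013] [-0.001, -0.0, 0.733] rows>=3
  [0.432, -0.38, 0.013] [-0.001, -0.0, 0.733] rows>=3
  [0.267, -0.51, 0.012] [-0.001, -0.0, 0.733] rows>=3
 -- at 0.476 -0.0172 0.25 27.0
  [0.0, -0.0, 0.507] [0.0, 0.0, 0.0] rows>=2
  [0.0, -0.0, 0.507] [0.0, 0.0, 0.0] rows>=2
 -- at 0.476 -0.0172 0.098 27.0
```

Request:
move_arm([
  [[0.27,-0.1,0],[0,0,0.36],1],
  [[0.54,-0.2,0.01],[0,0,0.733],1],
  [[0.54,-0.2,0.01],[0,0,0.733],1],
  [[0.54,-0.2,0.01],[0,0,0.733],1],
  [[0.54,-0.2,0.01],[0,0,0.733],1],
])

```text
t: 43.48
eef_pos: [0.5363, -0.1793, 0.2537]
tcp_rot: [-179.9, 0.1, 69.3]
ft_force: [0.3, 0.2, 0.1]
finger_gap: 0.0857
gripper_force: 0.0
```

Request:
move_arm([
  [[0.22,-0.19,0],[0,0,0.36],1],
  [[0.432,-0.38,0.01],[0,0,0.733],1],
  [[0.432,-0.38,0.01],[0,0,0.733],1],
  [[0.432,-0.38,0.01],[0,0,0.733],1],
  [[0.432,-0.38,0.01],[0,0,0.733],1],
])

```text
t: 43.9
eef_pos: [0.5071, -0.1001, 0.253]
tcp_rot: [179.9, 0.1, 48.3]
ft_force: [-0.0, -0.9, -0.0]
finger_gap: 0.0855
gripper_force: 0.0
```

Request:
move_arm([
  [[0.13,-0.25,0],[0,0,0.36],1],
  [[0.267,-0.51,0.01],[0,0,0.733],1],
  [[0.267,-0.51,0.01],[0,0,0.733],1],
  [[0.267,-0.51,0.01],[0,0,0.733],1],
  [[0.267,-0.51,0.01],[0,0,0.733],1],
  [[0.267,-0.51,0.01],[0,0,0.733],1],
  [[0.267,-0.51,0.01],[0,0,0.733],1],
  [[0.267,-0.51,0.01],[0,0,0.733],1],
  [[0.267,-0.51,0.01],[0,0,0.733],1],
])

```text
t: 44.65
eef_pos: [0.4766, -0.0188, 0.2516]
tcp_rot: [180.0, -0.0, 27.0]
ft_force: [1.0, -0.0, -0.1]
finger_gap: 0.0858
gripper_force: 0.0
```

```bash
python3 look.py g; python3 lid.py .151; python3 plan.py .476,-.0172,.098,27
```

```text
top
 cast
knob 0 [nan nan nan]
scene
 cast
knob 0 [nan nan nan]
top z 0.1519 tilt [0.001 0.   ] circ ((568.3685302734375, -260.0058898925781), 94.57260131835938)
scene z 0.1499 tilt [-0.003 -0.002] circ ((571.0159912109375, -261.1016845703125), 97.15519714355469)
now [ 0.4764 -0.0178  0.2515] [180.  -0.  27.] j7 -39 gap 0.0854 t 44.9
  [-0.0, -0.002, 0.512] [0.0, -0.0, 0.001] rows>=2
  [-0.0, -0.002, 0.512] [0.0, -0.0, 0.001] rows>=2
 -- at 0.476 -0.0172 0.098 27.0look.py:15: RuntimeWarning: Mean of empty slice
  m=box(c,*L[n])&(abs(z-.052)<.006)&(hsv[...,2]<70); q=P[m]; print('knob',len(q),np.nanmean(q,0))
```

View pics/gscene.png

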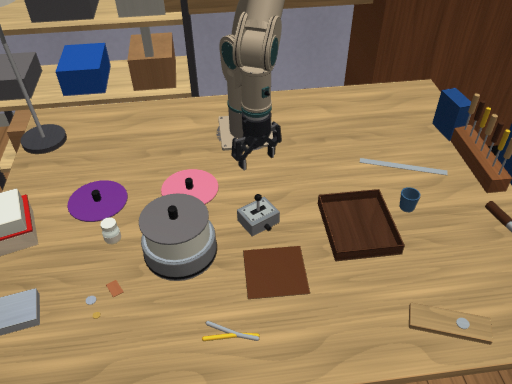

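The scene view shows the lid seated on the bowl (175,215), the pad and bin empty, the toggle upright (258,200), and the jar and cup unmoved. Next is the reverse run.

Request:
move_arm([
  [[0,0,0.25],[0,0,0],1],
  [[0,0,0.5],[0,0,0],1],
  [[0,0,0.75],[0,0,0],1],
  [[0,0,0.9],[0,0,0],1],
  [[0,0,0.96],[0,0,0],1],
  [[0,0,0.96],[0,0,0],1],
  [[0,0,0.96],[0,0,0],1],
])

```text
t: 45.43
eef_pos: [0.4768, -0.018, 0.108]
tcp_rot: [180.0, -0.0, 27.0]
ft_force: [-0.1, -0.2, 1.8]
finger_gap: 0.0858
gripper_force: 0.0
```

Request:
move_arm([
  [[0,0,0.06],[0,0,0],1],
  [[0,0,0.06],[0,0,0],0.8],
  [[0,0,0.06],[0,0,0],0.6],
  [[0,0,0.06],[0,0,0],0.4],
  [[0,0,0.06],[0,0,0],0.3],
  [[0,0,0.06],[0,0,0],0.25],
  [[0,0,0.06],[0,0,0],0.25],
  [[0,0,0.06],[0,0,0],0.25],
  [[0,0,0.06],[0,0,0],0.25],
  [[0,0,0.06],[0,0,0],0.25],
], newtons=20)

```text
t: 46.27
eef_pos: [0.4764, -0.0173, 0.0987]
tcp_rot: [-180.0, -0.0, 27.0]
ft_force: [-0.6, 1.0, 4.8]
finger_gap: 0.0216
gripper_force: 3.3
```

Request:
move_arm([
  [[0,0.05,0],[0,0,0],0.25],
  [[0,0.1,0.01],[0,0,0],0.25],
  [[0,0.15,0.02],[0,0,0],0.25],
  [[0,0.155,0.025],[0,0,0],0.25],
  [[0,0.155,0.025],[0,0,0],0.25],
  [[0,0.155,0.025],[0,0,0],0.6],
  [[0,0.155,0.025],[0,0,0],1],
  [[0,0.155,0.025],[0,0,0],1],
  [[0,0.155,0.025],[0,0,0],1],
  [[0,0.155,0.025],[0,0,0],1],
])

```text
t: 47.1
eef_pos: [0.487, -0.0392, 0.0945]
tcp_rot: [179.9, 0.0, 27.0]
ft_force: [-0.4, 0.1, 0.2]
finger_gap: 0.0803
gripper_force: 0.0
```

```bash
python3 plan.py .4762,-.0173,.098,27
python3 - <<'E'
from m import *
S=[]
for n,b in(('top',(232,168,284,216)),('scene',(230,178,288,236))):
    c=cam(n);S.append(cv2.resize(c['pixels'][b[1]:b[3],b[0]:b[2]],(400,300)))
cv2.imwrite('pics/tog2.png',np.hstack(S)[:,:,::-1])
E
```

```text
now [ 0.487  -0.0392  0.0945] [179.9   0.   27. ] j7 -24 gap 0.0803 t 47.1
  [0.002, -0.163, -0.024] [0.002, 0.001, -0.001] rows>=1
 -- at 0.4762 -0.0173 0.098 27.0
```

View pics/tog2.png

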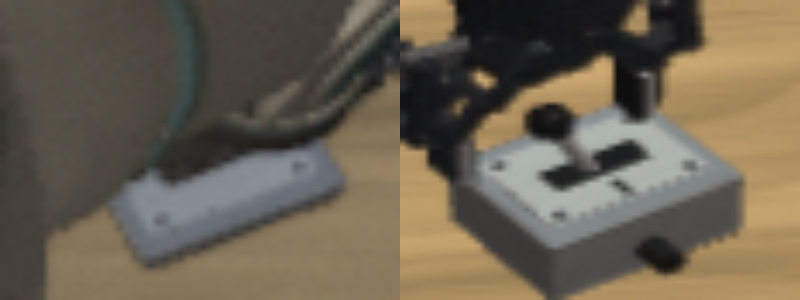

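The scene crop shows the toggle leaning to the reverse side with the fingers clear of it. I'll hold a moment, then re-centre it.

Request:
move_arm([
  [[0,0,0],[0,0,0],1],
  [[0,0,0],[0,0,0],1],
  [[0,0,0],[0,0,0],1],
  [[0,0,0],[0,0,0],1],
  [[0,0,0],[0,0,0],1],
  [[0,0,0],[0,0,0],1],
  [[0,0,0],[0,0,0],1],
  [[0,0,0],[0,0,0],1],
  [[0,-0.05,-0.01],[0,0,0],1],
  [[0,-0.1,-0.015],[0,0,0],1],
  [[0,-0.155,-0.02],[0,0,0],1],
  [[0,-0.155,-0.02],[0,0,0],1],
])

```text
t: 48.2
eef_pos: [0.4749, -0.015, 0.0977]
tcp_rot: [-179.9, 0.0, 27.2]
ft_force: [-1.0, 0.6, 0.2]
finger_gap: 0.085
gripper_force: 0.0
```

Request:
move_arm([
  [[0,0,0],[0,0,0],0.8],
  [[0,0,0],[0,0,0],0.6],
  [[0,0,0],[0,0,0],0.4],
  [[0,0,0],[0,0,0],0.3],
  [[0,0,0],[0,0,0],0.25],
  [[0,0,0],[0,0,0],0.25],
  [[0,0,0],[0,0,0],0.25],
  [[0,0,0],[0,0,0],0.25],
])

```text
t: 48.87
eef_pos: [0.4757, -0.0168, 0.0976]
tcp_rot: [-179.9, 0.0, 27.1]
ft_force: [-0.7, 1.4, 1.4]
finger_gap: 0.0214
gripper_force: 3.2
```

Request:
move_arm([
  [[0,0,0],[0,0,0],0.6],
  [[0,0,0],[0,0,0],1],
  [[0,0,0],[0,0,0],1],
  [[0,0,0],[0,0,0],1],
  [[0,0,-0.25],[0,0,0],1],
  [[0,0,-0.5],[0,0,0],1],
  [[0,0,-0.75],[0,0,0],1],
  [[0,0,-1],[0,0,0],1],
  [[0,0,-1],[0,0,0],1],
  [[0,0,-1],[0,0,0],1],
  [[0,0,-1],[0,0,0],1],
])

```text
t: 49.78
eef_pos: [0.4759, -0.0172, 0.2475]
tcp_rot: [-180.0, 0.0, 27.1]
ft_force: [-0.1, -0.1, 0.1]
finger_gap: 0.0855
gripper_force: 0.0
```

```bash
python3 lid.py .151
python3 - <<'E'
from m import *
c=cam('scene');P=cloud(c);m=box(c,230,188,288,236);z=P[...,2];q=P[m&(z>.09)&(z<.125)];print(len(q),np.nanmedian(q,0),read_state()['t'])
b=(100,160,430,290);cv2.imwrite('pics/end.png',cv2.resize(c['pixels'][b[1]:b[3],b[0]:b[2]],(792,312),interpolation=2)[:,:,::-1])
E
```

```text
top z 0.1519 tilt [-0.    -0.001] circ ((568.3744506835938, -260.01068115234375), 94.57440185546875)
scene z 0.15 tilt [-0.003 -0.002] circ ((570.8673706054688, -261.2185363769531), 96.82670593261719)
43 [ 0.47912213 -0.01958767  0.11003163] 49.9333
```

View pics/end.png

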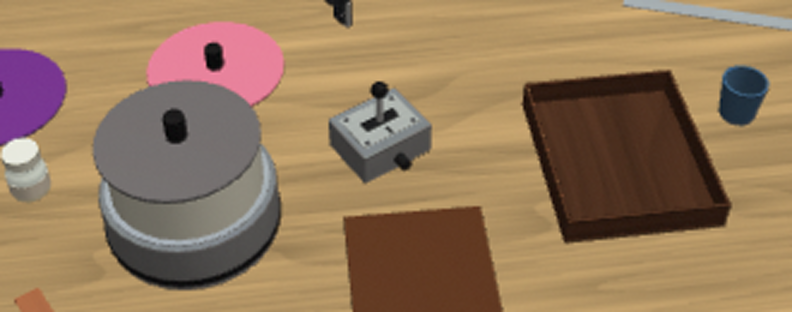

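The final view shows the toggle upright (380,95), the lid seated (178,140), the bin and pad empty, and the jar and cup in place. I'm handing in.

```bash
python3 -c "
from plant import *
print(hand_in())"
```

```text
the job is handed in; nothing more can be done
None
```

I've handed the job in: all four castings are in the bowl, the lid is back on and level, and the polisher ran in reverse for about 1.9 s and is now at centre off, with the jar and cup unmoved; the hand-in returned no verdict.

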